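Rock-test mounting plates with a straightedge and sort them

ROBOT

A 6-joint arm with a two-finger parallel gripper is mounted at the origin on the work surface. World frame = base frame: x ahead of the robot, y to its left, z up, the work surface at z = 0. Lengths are in m, angles in degrees, forces in N, time in s.
With the tool pointing down it reaches from about 0.35 to 0.875 m from the base axis. Payload 4.2 kg.
Tool frame: the origin (TCP) lies at the very end of the fingers, on their centre line; the grasp point (between the pads) lies 19 mm behind it; z points along the fingers, y is the line along which they close (so a half turn about z gives the same grasp; the last joint's range is limited). The gripper opens to 87 mm and grips with 3 to 60 N. Pads are 19 mm wide; open, the fingers measure 117 mm over their backs; the gripper's body (75 mm by 190 mm) begins 51 mm behind the grasp point.
Start: joints at [-51.933, 22.042, 0.453, 0, -68.411, -14.817], TCP at [0.247, -0.574, 0.223] pointing down, gripper open.
Joint ranges: [-179.83, 179.83], [-69.29, 118.12], [-61.27, 80.66], [-181.25, 117.63], [-171.15, -9.14], [-177.46, 177.46]. Speed limits (degrees/s): [159.86, 159.86, 180, 180, 180, 180].

INTERFACE

Orientations are given as a 3x3 rotation matrix whose columns are the frame's x, y, z axes.
In Python, from station import monitor, cams, ticket gives the robot as it stands.
- The arm moves only by the tool drive_tool, never from a script. Its argument "moves" is a list of rows, each an object with "delta_pos": the shift along the tool's x, y, z in mm, a list of three; "turn": the turn about the tool's z in rad; "claw": the opening, from 0 (shut) to 1 (fully open). A call has 1 to 12 rows; each row shifts and turns the commanded pose from where the row before left it, along the tool's axes as they then stand; what a row does not reach is not made up. A row lasts 1/8 s, in which the tool goes at most 62.5 mm and 10.7 degrees, less where a joint would pass 70% of its speed; a pose out of reach is approached as far as the arm can. A call is refused whole if a number of a shift passes 62.5 or a number of a turn 0.188, either way. A call with a gripper value outside its range is refused whole. The fingers move at their own pace and stop on an object; the grip force is fixed at half the most. Time passes only in rows, so rows that do not move let the fingers close. It gives the time, the measured TCP pose, the force, the opening and the grip force at its end, in the units of the state.
- monitor.sense(): the state, without advancing time (a new reading comes with each control period).
- cams.capture(name): name is "scene" or "top" or "wrist"; returns a dict with "color" (480x640x3 uint8, red, green, blue), "range_z" (480x640 float32, m along the optical axis (not along the pixel's ray), 0 where there is no reading), "vertical_fov" (degrees; the focal length in pixels is half the picture's height over the tangent of half this angle, whatever the lens; pixels are square), "cx", "cy" (the principal point, pixels), "dist" ([k1, k2, p1, p2, k3] as OpenCV has them; the pictures are not rectified), "extrinsics" (4x4, takes a point from camera to world coordinates). Camera axes: x right, y down, z forward; pixel columns grow to the right and rows downward; lengths in m; the calibration is good to about 2 mm. A picture is of the moment at which its call begins.
- ticket.finish_job(): hands the job in; it is judged then, once.
The state is a dict: "time_s": time; "joints": joint angles; "joint_velocities": joint speeds; "effort": joint torques, N m; "tcp_pos": TCP position; "ee_rot": TCP orientation; "wrist_force": force on the tool from outside, world axes, zero at the start; "moment": the same for the moment, N m; "gripper_width": opening from 0.0 (shut) to 1.0 (fully open); "gripper_force": force on a finger pad.
Only numpy, scipy, OpenCV 4.12 (cv2) and the standard library are available. Lean on these libraries where they do the work, as an engineer would, in place of code of your own. Each camera call takes 0.05 s, during which the arm holds its last target. There are 200 camera calls.

TASK

Test the two or three mounting plates in their nests, from the robot's left to its right: lay the straightedge lengthwise and centred along the plate, let go of it, and press it down with a fingertip firmly and for a moment above the end of the plate by the ejector, then above the end by the open side, to find out whether it rocks. When all are tested, push the plates out with their ejector slides, again from left to right, and lay those on which the straightedge sat steady flat in the low tray and those on which it rocked flat in the deep box. Finish with the straightedge lying back lengthwise on its cork pad, and leave the other things on the bench alone.

Things in the scene. Friction and masses are not known exactly. Their poses are not given: they have to be found in the camera images.
- straightedge: straightedge: steel bar 120 long (its x) x 36 wide (y) x 12 high (z), with a black block handle 30 x 24 (across, y) x 34 high centred on top, so 46 high overall; 0.2 kg. Origin: centre of the bar's underside.
- pad: cork pad, fixed, 90 (x) x 160 (y) x 3 high, where the straightedge starts, lying along the pad's y. Origin: centre of its underside.
- tray: low grey tray for plates that sit steady, fixed, 160 (x) x 140 (y) outside, walls 5 thick and 18 high, floor 5 thick. Origin: centre of underside.
- deep_box: deep grey box for plates that rock, fixed, same plan as the tray (160 x 140) but walls 45 high; floor 5 thick. Origin: centre of underside. Tray and box change places from start to start.
- nest_left: grey plastic plate nest on the blue mat, fixed, robot's left (+y). +x is the open end, out of which the plate slides; -x the ejector end (towards the robot). Body 92 x 73, floor under the plate 16 above the origin (centre of underside), side walls 7 high over the floor, 53 apart, ending at x = +45.
- ejector_left: spring ejector slide of nest_left: frame as the nest's at rest, slides along +x up to 36 (2.4 N at first, 6.7 N at the end), springs back and leaves the plate out by 35. Low pusher head behind the plate; black tab 12 thick, 30 wide, from 17 to 51 above the nest's underside, its back face (push this to +x) at x = -94.
- plate_left_1: aluminium plate 90 (x) x 50 (y), 0.1 kg, in nest_left at the start, same axes and centre; only one of plate_left_1/_2 is there. Flat, 8 thick, or crowned: 10 thick at mid-length, sloping to 6 at both x ends (a straightedge along x rocks 0.09 rad to either side): found by the test. Too low in the nest to grip until pushed out. Origin: centre of underside.
- plate_left_2: aluminium plate 90 (x) x 50 (y), 0.1 kg, in nest_left at the start, same axes and centre; only one of plate_left_1/_2 is there. Flat, 8 thick, or crowned: 10 thick at mid-length, sloping to 6 at both x ends (a straightedge along x rocks 0.09 rad to either side): found by the test. Too low in the nest to grip until pushed out. Origin: centre of underside.
- nest_mid: grey plastic plate nest on the blue mat, fixed, middle. +x is the open end, out of which the plate slides; -x the ejector end (towards the robot). Body 92 x 73, floor under the plate 16 above the origin (centre of underside), side walls 7 high over the floor, 53 apart, ending at x = +45.
- ejector_mid: spring ejector slide of nest_mid: frame as the nest's at rest, slides along +x up to 36 (2.4 N at first, 6.7 N at the end), springs back and leaves the plate out by 35. Low pusher head behind the plate; black tab 12 thick, 30 wide, from 17 to 51 above the nest's underside, its back face (push this to +x) at x = -94.
- plate_mid_1: aluminium plate 90 (x) x 50 (y), 0.1 kg, in nest_mid at the start, same axes and centre; only one of plate_mid_1/_2 is there. Flat, 8 thick, or crowned: 10 thick at mid-length, sloping to 6 at both x ends (a straightedge along x rocks 0.09 rad to either side): found by the test. Too low in the nest to grip until pushed out. Origin: centre of underside.
- plate_mid_2: aluminium plate 90 (x) x 50 (y), 0.1 kg, in nest_mid at the start, same axes and centre; only one of plate_mid_1/_2 is there. Flat, 8 thick, or crowned: 10 thick at mid-length, sloping to 6 at both x ends (a straightedge along x rocks 0.09 rad to either side): found by the test. Too low in the nest to grip until pushed out. Origin: centre of underside.
- nest_right: grey plastic plate nest on the blue mat, fixed, robot's right (-y); empty in some starts. +x is the open end, out of which the plate slides; -x the ejector end (towards the robot). Body 92 x 73, floor under the plate 16 above the origin (centre of underside), side walls 7 high over the floor, 53 apart, ending at x = +45.
- ejector_right: spring ejector slide of nest_right: frame as the nest's at rest, slides along +x up to 36 (2.4 N at first, 6.7 N at the end), springs back and leaves the plate out by 35. Low pusher head behind the plate; black tab 12 thick, 30 wide, from 17 to 51 above the nest's underside, its back face (push this to +x) at x = -94.
- plate_right_1: aluminium plate 90 (x) x 50 (y), 0.1 kg, in nest_right at the start, same axes and centre; only one of plate_right_1/_2 (or neither) is there. Flat, 8 thick, or crowned: 10 thick at mid-length, sloping to 6 at both x ends (a straightedge along x rocks 0.09 rad to either side): found by the test. Too low in the nest to grip until pushed out. Origin: centre of underside.
- plate_right_2: aluminium plate 90 (x) x 50 (y), 0.1 kg, in nest_right at the start, same axes and centre; only one of plate_right_1/_2 (or neither) is there. Flat, 8 thick, or crowned: 10 thick at mid-length, sloping to 6 at both x ends (a straightedge along x rocks 0.09 rad to either side): found by the test. Too low in the nest to grip until pushed out. Origin: centre of underside.
- jar: bystander, loose, to be left alone: white jar with black lid, r 35, 95 high; in mm, origin at its underside.
- cup: bystander, loose, to be left alone: terracotta-brown cup, r 32, 70 high; in mm, origin at its underside.
- lens_ring: bystander, loose, to be left alone: black ring, r 32, 12 high, absent in some starts; in mm, origin at its underside.
- brush: bystander, loose, to be left alone: brush 160 long; in mm, origin at its underside or grip end.
- vial: bystander, loose, to be left alone: amber vial, r 16, 60 high; in mm, origin at its underside.
- swatch_box: bystander, loose, to be left alone: cardboard box 50 x 80 x 30; in mm, origin at its underside.
- pot: bystander, loose, to be left alone: white pot, r 22, 35 high; in mm, origin at its underside.
Not all that is in view belongs to the job. What is shaped like the plate_mid_1 but yellow is not meant. Leave any yellow look-alike of the straightedge alone.

How it is judged (in metres and radians):
On the way, in this order (a step that is already met when the one before it is completed fails the run):
1. the straightedge lies lengthwise on the left plate and its ejector end is pressed down (at least 4 N on the plate) by a fingertip (((contact force between straightedge and plate_left_1 above 4 N and x of the grasp point in the frame of plate_left_1 below -0.025 m and z of the grasp point in the frame of plate_left_1 above 0.02 m and angle between the x axis of straightedge and the x axis of plate_left_1, either way round below 0.2 rad and x of straightedge in the frame of plate_left_1 between -0.02 and 0.02 m and y of straightedge in the frame of plate_left_1 between -0.015 and 0.015 m) or (contact force between straightedge and plate_left_2 above 4 N and x of the grasp point in the frame of plate_left_2 below -0.025 m and z of the grasp point in the frame of plate_left_2 above 0.02 m and angle between the x axis of straightedge and the x axis of plate_left_2, either way round below 0.2 rad and x of straightedge in the frame of plate_left_2 between -0.02 and 0.02 m and y of straightedge in the frame of plate_left_2 between -0.015 and 0.015 m))), for 0.2 s.
2. the straightedge lies lengthwise on the left plate and its open end is pressed down (at least 4 N on the plate) by a fingertip (((contact force between straightedge and plate_left_1 above 4 N and x of the grasp point in the frame of plate_left_1 above 0.025 m and z of the grasp point in the frame of plate_left_1 above 0.02 m and angle between the x axis of straightedge and the x axis of plate_left_1, either way round below 0.2 rad and x of straightedge in the frame of plate_left_1 between -0.02 and 0.02 m and y of straightedge in the frame of plate_left_1 between -0.015 and 0.015 m) or (contact force between straightedge and plate_left_2 above 4 N and x of the grasp point in the frame of plate_left_2 above 0.025 m and z of the grasp point in the frame of plate_left_2 above 0.02 m and angle between the x axis of straightedge and the x axis of plate_left_2, either way round below 0.2 rad and x of straightedge in the frame of plate_left_2 between -0.02 and 0.02 m and y of straightedge in the frame of plate_left_2 between -0.015 and 0.015 m))), for 0.2 s.
3. the straightedge lies lengthwise on the mid plate and its ejector end is pressed down (at least 4 N on the plate) by a fingertip (((contact force between straightedge and plate_mid_1 above 4 N and x of the grasp point in the frame of plate_mid_1 below -0.025 m and z of the grasp point in the frame of plate_mid_1 above 0.02 m and angle between the x axis of straightedge and the x axis of plate_mid_1, either way round below 0.2 rad and x of straightedge in the frame of plate_mid_1 between -0.02 and 0.02 m and y of straightedge in the frame of plate_mid_1 between -0.015 and 0.015 m) or (contact force between straightedge and plate_mid_2 above 4 N and x of the grasp point in the frame of plate_mid_2 below -0.025 m and z of the grasp point in the frame of plate_mid_2 above 0.02 m and angle between the x axis of straightedge and the x axis of plate_mid_2, either way round below 0.2 rad and x of straightedge in the frame of plate_mid_2 between -0.02 and 0.02 m and y of straightedge in the frame of plate_mid_2 between -0.015 and 0.015 m))), for 0.2 s.
4. the straightedge lies lengthwise on the mid plate and its open end is pressed down (at least 4 N on the plate) by a fingertip (((contact force between straightedge and plate_mid_1 above 4 N and x of the grasp point in the frame of plate_mid_1 above 0.025 m and z of the grasp point in the frame of plate_mid_1 above 0.02 m and angle between the x axis of straightedge and the x axis of plate_mid_1, either way round below 0.2 rad and x of straightedge in the frame of plate_mid_1 between -0.02 and 0.02 m and y of straightedge in the frame of plate_mid_1 between -0.015 and 0.015 m) or (contact force between straightedge and plate_mid_2 above 4 N and x of the grasp point in the frame of plate_mid_2 above 0.025 m and z of the grasp point in the frame of plate_mid_2 above 0.02 m and angle between the x axis of straightedge and the x axis of plate_mid_2, either way round below 0.2 rad and x of straightedge in the frame of plate_mid_2 between -0.02 and 0.02 m and y of straightedge in the frame of plate_mid_2 between -0.015 and 0.015 m))), for 0.2 s.
5. the straightedge lies lengthwise on the right plate and its ejector end is pressed down (at least 4 N on the plate) by a fingertip (((contact force between straightedge and plate_right_1 above 4 N and x of the grasp point in the frame of plate_right_1 below -0.025 m and z of the grasp point in the frame of plate_right_1 above 0.02 m and angle between the x axis of straightedge and the x axis of plate_right_1, either way round below 0.2 rad and x of straightedge in the frame of plate_right_1 between -0.02 and 0.02 m and y of straightedge in the frame of plate_right_1 between -0.015 and 0.015 m) or (contact force between straightedge and plate_right_2 above 4 N and x of the grasp point in the frame of plate_right_2 below -0.025 m and z of the grasp point in the frame of plate_right_2 above 0.02 m and angle between the x axis of straightedge and the x axis of plate_right_2, either way round below 0.2 rad and x of straightedge in the frame of plate_right_2 between -0.02 and 0.02 m and y of straightedge in the frame of plate_right_2 between -0.015 and 0.015 m))), for 0.2 s.
6. the straightedge lies lengthwise on the right plate and its open end is pressed down (at least 4 N on the plate) by a fingertip (((contact force between straightedge and plate_right_1 above 4 N and x of the grasp point in the frame of plate_right_1 above 0.025 m and z of the grasp point in the frame of plate_right_1 above 0.02 m and angle between the x axis of straightedge and the x axis of plate_right_1, either way round below 0.2 rad and x of straightedge in the frame of plate_right_1 between -0.02 and 0.02 m and y of straightedge in the frame of plate_right_1 between -0.015 and 0.015 m) or (contact force between straightedge and plate_right_2 above 4 N and x of the grasp point in the frame of plate_right_2 above 0.025 m and z of the grasp point in the frame of plate_right_2 above 0.02 m and angle between the x axis of straightedge and the x axis of plate_right_2, either way round below 0.2 rad and x of straightedge in the frame of plate_right_2 between -0.02 and 0.02 m and y of straightedge in the frame of plate_right_2 between -0.015 and 0.015 m))), for 0.2 s.
7. the left plate is pushed out of the open end of its nest by the ejector slide (((x of plate_left_1 in the frame of ejector_left below 0.008 m and x of plate_left_1 in the frame of nest_left above 0.028 m) or (x of plate_left_2 in the frame of ejector_left below 0.008 m and x of plate_left_2 in the frame of nest_left above 0.028 m))), for 0.1 s.
8. the mid plate is pushed out of the open end of its nest by the ejector slide (((x of plate_mid_1 in the frame of ejector_mid below 0.008 m and x of plate_mid_1 in the frame of nest_mid above 0.028 m) or (x of plate_mid_2 in the frame of ejector_mid below 0.008 m and x of plate_mid_2 in the frame of nest_mid above 0.028 m))), for 0.1 s.
9. the right plate is pushed out of the open end of its nest by the ejector slide (((x of plate_right_1 in the frame of ejector_right below 0.008 m and x of plate_right_1 in the frame of nest_right above 0.028 m) or (x of plate_right_2 in the frame of ejector_right below 0.008 m and x of plate_right_2 in the frame of nest_right above 0.028 m))), for 0.1 s.
At the end, for the whole second after the job is handed in: Flat plates lie in the low tray, crowned ones in the deep box (centre within 60 mm along, 50 mm across, tilt under 0.3 rad, underside under 40 mm above the container's), and the straightedge lies upright on the cork pad (within 30 mm across, 50 mm along, 0.35 rad), all at rest (x of plate_left_1 in the frame of tray between -0.06 and 0.06 m and y of plate_left_1 in the frame of tray between -0.05 and 0.05 m and z of each of plate_left_1, plate_mid_2, plate_right_2 in the frame of tray below 0.04 m and angle between each of plate_left_1, plate_left_2, plate_mid_1, plate_mid_2, plate_right_1, plate_right_2's own z axis and vertical below 0.3 rad and linear speed of each of plate_left_1, plate_left_2, plate_mid_1, plate_mid_2, plate_right_1, plate_right_2, straightedge below 0.02 m/s and x of plate_left_2 in the frame of deep_box between -0.06 and 0.06 m and y of plate_left_2 in the frame of deep_box between -0.05 and 0.05 m and z of each of plate_left_2, plate_mid_1, plate_right_1 in the frame of deep_box below 0.04 m and x of plate_mid_1 in the frame of deep_box between -0.06 and 0.06 m and y of plate_mid_1 in the frame of deep_box between -0.05 and 0.05 m and x of plate_mid_2 in the frame of tray between -0.06 and 0.06 m and y of plate_mid_2 in the frame of tray between -0.05 and 0.05 m and x of plate_right_1 in the frame of deep_box between -0.06 and 0.06 m and y of plate_right_1 in the frame of deep_box between -0.05 and 0.05 m and x of plate_right_2 in the frame of tray between -0.06 and 0.06 m and y of plate_right_2 in the frame of tray between -0.05 and 0.05 m and x of straightedge in the frame of pad between -0.03 and 0.03 m and y of straightedge in the frame of pad between -0.05 and 0.05 m and angle between the x axis of straightedge and the y axis of pad, either way round below 0.35 rad and z of straightedge in the frame of pad below 0.01 m and angle between straightedge's own z axis and vertical below 0.1 rad); the robot touches nothing.
It fails at once if a bystander is moved by more than 40 mm (distance of any of jar, cup, lens_ring, brush, vial, swatch_box, pot from where it was at the start of the episode above 0.04 m).
Of plate_left_1, plate_left_2 only 1 to 1 are there at a start; the rules pass over those that are not, and their reading is None.
Of plate_mid_1, plate_mid_2 only 1 to 1 are there at a start; the rules pass over those that are not, and their reading is None.
Of plate_right_1, plate_right_2, lens_ring only 1 to 1 are there at a start; the rules pass over those that are not, and their reading is None.
At some moment in a run one of straightedge may be knocked a few centimetres aside while the robot is not near it.
Once in a run the grip may slacken for a moment while it holds something.
It also fails if it takes over 210 s, if anything falls off the work surface, if the arm or the gripper's body presses on something with over 40 N, if the wrist force passes 120 N, or if a joint passes its speed limit or range.

## Working session

There is one attempt and no reset: what is moved stays moved. The work goes in short steps, Python scripts to look and compute and a tool call to move; the robot and the scene stay as the last step left them, time stands still between calls to the robot, and variables do not carry over. Pictures are saved under pics/ and viewed, at most 14 in all, crops included, and the job is handed in when it is done.

Besides the shell and the picture viewer there is one more tool, called after "Request:" as name([rows], argument=value, ...), one row to a line, values as JSON. drive_tool: Moves the arm, as the interface text tells. Its arguments: {"type":"object","properties":{"moves":{"type":"array","items":{"type":"object","properties":{"delta_pos":{"type":"array","items":{"type":"number"}},"turn":{"type":"number"},"claw":{"type":"number"}}}}},"required":["moves"]}

```bash
mkdir -p pics; ls; cat > h.py <<'E'
import numpy as np, cv2
from station import monitor, cams, ticket
def cap(n):
    return cams.capture(n)
def K(c):
    f=240/np.tan(np.radians(c["vertical_fov"])/2)
    return np.array([[f,0,c["cx"]],[0,f,c["cy"]],[0,0,1.]])
def world(c):
    h,w=c["range_z"].shape
    u,v=np.meshgrid(np.arange(w),np.arange(h))
    p=cv2.undistortPoints(np.stack([u,v],-1).reshape(-1,1,2).astype(np.float64),K(c),np.array(c["dist"],float)).reshape(h,w,2)
    z=c["range_z"]; P=np.dstack([p[...,0]*z,p[...,1]*z,z,np.ones_like(z)])
    W=P@np.array(c["extrinsics"]).T
    W=W[...,:3]; W[z==0]=np.nan
    return W
def save(c,n): cv2.imwrite("pics/"+n,cv2.cvtColor(c["color"],cv2.COLOR_RGB2BGR))
E
python3 - <<'E'
from h import *
s=monitor.sense(); print({k:np.round(v,3).tolist() for k,v in s.items()})
c=cap("top"); save(c,"top0.png"); W=world(c); np.savez("top0.npz",W=W,c=c["color"])
print(np.array(c["extrinsics"]).round(3))
c=cap("scene"); save(c,"scene0.png")
E
```

```text
pics
{'time_s': 0.0, 'joints': [-51.934, 22.09, 0.378, -0.028, -68.412, -14.816], 'joint_velocities': [0.111, 0.014, -0.029, 0.007, 0.071, -0.01], 'effort': [-0.0, -39.066, 18.74, 4.22, 0.011, -0.0], 'tcp_pos': [0.246, -0.574, 0.221], 'ee_rot': [[-0.919, -0.395, -0.001], [-0.395, 0.919, 0.002], [0.0, 0.002, -1.0]], 'wrist_force': [-0.178, -0.743, 0.408], 'moment': [0.015, 0.03, 0.005], 'gripper_force': 0.0, 'gripper_width': 0.997}
[[ 0.025 -0.979  0.202  0.242]
 [-1.    -0.025  0.002 -0.009]
 [ 0.003 -0.202 -0.979  1.767]
 [ 0.     0.     0.     1.   ]]
```

View pics/top0.png

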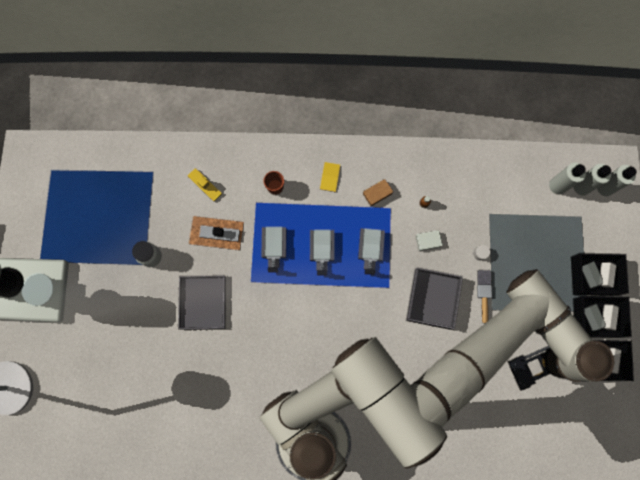

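View pics/scene0.png

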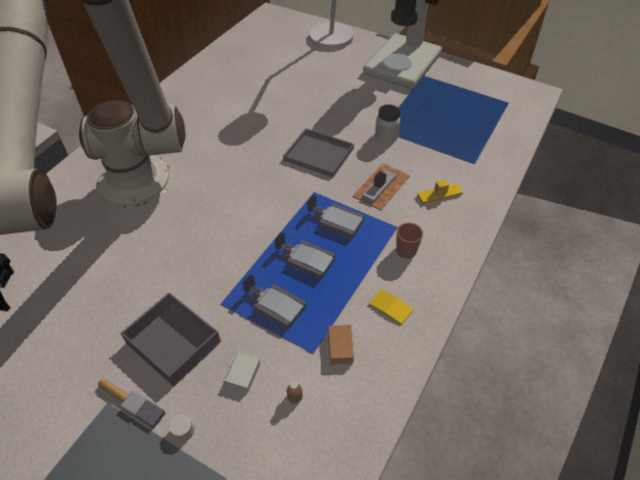

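The top view shows the pad and straightedge at about (217,233), and the three nests at (274,243), (322,246) and (371,243). The tray is at (203,303) on the left and the box at (434,298) on the right. The yellow look-alikes are at (204,185) and (330,177). Next I measure them.

```bash
python3 - <<'E'
from h import *
d=np.load("top0.npz"); W=d["W"]; C=d["c"]
def box(name,u0,u1,v0,v1,z0,z1,show=True):
    w=W[v0:v1,u0:u1].reshape(-1,3); m=(w[:,2]>z0)&(w[:,2]<z1); p=w[m]
    (cx,cy),(a,b),ang=cv2.minAreaRect((p[:,:2]*1000).astype(np.float32))
    print(name,len(p),"c",round(cx,1),round(cy,1),"size",round(a,1),round(b,1),"ang",round(ang,1),"zmed",np.median(p[:,2]).round(4),"ext",p.min(0).round(3),p.max(0).round(3))
    return p
print("table z",np.nanmedian(W[100:120+40,300:310,2]))
for n,u0,u1 in [("L",255,295),("M",303,343),("R",352,392)]:
    box(n+" nest",u0,u1,220,262,0.012,0.035); box(n+" tab",u0,u1,250,285,0.036,0.06)
box("bar",190,245,215,250,0.009,0.03); box("handle",190,245,215,250,0.035,0.06)
p=box("tray",172,235,268,335,0.010,0.06)
box("deep",400,470,262,332,0.025,0.08)
# pad by colour
hsv=cv2.cvtColor(C,cv2.COLOR_RGB2HSV); print(hsv[220,195],hsv[245,235])
m=np.zeros(hsv.shape[:2],bool); m[210:255,183:250]=1
m&=(hsv[...,1]>85)&(hsv[...,0]<18)
p=W[m]; print("pad",cv2.minAreaRect((p[:,:2]*1000).astype(np.float32)),np.nanmedian(p[:,2]))
# finer scene profile
for u in (274,322,371): print([ (W[v,u]*1000).round(0).tolist() for v in range(222,276,4)])
E
```

```text
table z -0.7377885455973443
L nest 778 c 587.4 130.9 size 119.3 111.9 ang 3.2 zmed 0.0262 ext [0.528 0.073 0.012] [0.65  0.189 0.035]
L tab 42 c 524.2 130.1 size 32.8 63.7 ang 84.7 zmed 0.0538 ext [0.493 0.111 0.037] [0.557 0.147 0.059]
M nest 764 c 596.8 -13.4 size 130.8 117.3 ang 3.8 zmed 0.0265 ext [ 0.531 -0.071  0.012] [0.662 0.048 0.035]
M tab 56 c 520.7 -3.4 size 75.4 29.0 ang 18.6 zmed 0.0527 ext [ 0.488 -0.025  0.036] [0.56  0.021 0.06 ]
R nest 754 c 599.6 -160.0 size 128.6 116.0 ang 0.0 zmed 0.0264 ext [ 0.535 -0.218  0.012] [ 0.664 -0.102  0.035]
R tab 52 c 529.9 -163.6 size 73.8 53.4 ang 5.1 zmed 0.0529 ext [ 0.493 -0.188  0.036] [ 0.568 -0.134  0.06 ]
bar 498 c 616.6 309.5 size 100.9 166.1 ang 0.2 zmed 0.0139 ext [0.566 0.226 0.009] [0.667 0.393 0.029]
handle 91 c 611.5 305.4 size 31.8 25.1 ang 86.0 zmed 0.0484 ext [0.598 0.289 0.036] [0.624 0.321 0.059]
tray 781 c 405.2 345.0 size 190.2 182.3 ang 3.0 zmed 0.0137 ext [0.313 0.249 0.01 ] [0.501 0.439 0.03 ]
deep 515 c 429.0 -348.7 size 144.7 162.6 ang 80.3 zmed 0.043 ext [ 0.338 -0.429  0.025] [ 0.517 -0.265  0.055]
[ 13 
[... 381 characters left out ...]
 29.0], [514.0, 131.0, 21.0], [497.0, 128.0, 53.0], [493.0, 132.0, 3.0]]
[[657.0, -9.0, 6.0], [644.0, -10.0, 6.0], [628.0, -10.0, 21.0], [615.0, -10.0, 28.0], [602.0, -11.0, 28.0], [589.0, -11.0, 32.0], [578.0, -11.0, 29.0], [566.0, -11.0, 27.0], [553.0, -12.0, 28.0], [541.0, -12.0, 26.0], [530.0, -12.0, 22.0], [518.0, -13.0, 22.0], [501.0, -13.0, 50.0], [490.0, -13.0, 50.0]]
[[663.0, -161.0, -1.0], [650.0, -161.0, 1.0], [631.0, -159.0, 26.0], [617.0, -158.0, 33.0], [607.0, -159.0, 23.0], [591.0, -158.0, 40.0], [581.0, -159.0, 29.0], [571.0, -160.0, 21.0], [556.0, -159.0, 32.0], [544.0, -159.0, 33.0], [533.0, -160.0, 24.0], [519.0, -159.0, 35.0], [504.0, -157.0, 57.0], [496.0, -159.0, 33.0]]
```

Request:
drive_tool([
  {"delta_pos": [0,0,-33],"turn": 0.134,"claw": 1},
  {"delta_pos": [0,0,-33],"turn": 0.134},
  {"delta_pos": [0,0,-33],"turn": 0.134},
  {"delta_pos": [-28,60,0]},
  {"delta_pos": [-28,60,0]},
  {"delta_pos": [-28,60,0]},
  {"delta_pos": [-28,60,0]},
  {"delta_pos": [-28,60,0]},
  {"delta_pos": [-28,60,0]},
  {"delta_pos": [-28,60,0]},
  {"delta_pos": [-28,60,0]},
  {"delta_pos": [-28,60,0]},
])

```text
invalid input
```

Request:
drive_tool([
  {"delta_pos": [0,50,0]},
  {"delta_pos": [0,50,0]},
  {"delta_pos": [0,0,0]},
  {"delta_pos": [0,0,0]},
])

```text
invalid input
```

```bash
python3 - <<'E'
from h import *
s=monitor.sense(); print(s["time_s"],s["tcp_pos"],np.round(s["ee_rot"],3).tolist(),np.round(s["joints"],1))
c=cap("wrist"); save(c,"w1.png"); np.savez("w1.npz",W=world(c),c=c["color"]); print(np.array(c["extrinsics"]).round(3),c["vertical_fov"],c["dist"])
E
```

```text
0.1 [ 0.24653261 -0.57373624  0.22156913] [[-0.919, -0.395, -0.001], [-0.395, 0.919, 0.002], [0.0, 0.002, -1.0]] [-51.9  22.1   0.4  -0.  -68.4 -14.8]
[[-0.394  0.875  0.28   0.168]
 [ 0.919  0.375  0.122 -0.608]
 [ 0.002  0.305 -0.952  0.385]
 [ 0.     0.     0.     1.   ]] 61.64937523313301 [0.02360851 0.         0.         0.         0.        ]
```

View pics/w1.png

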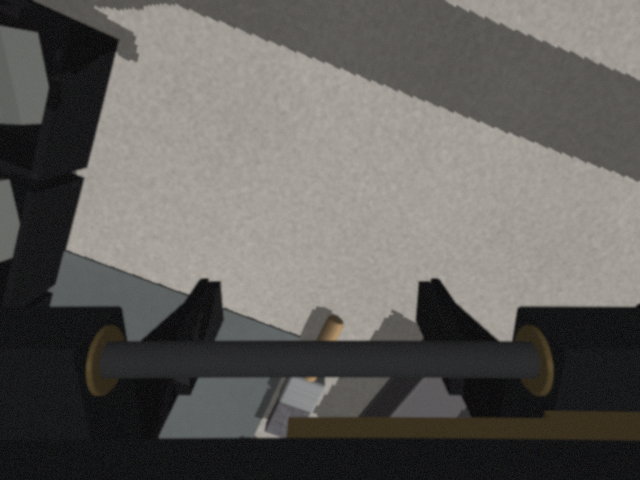

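The wrist camera sees the bench on the tool's +x side, with the fingers at the bottom of the picture. Each row needs all three fields, so I resend the moves that way.

Request:
drive_tool([
  {"delta_pos": [0,0,-33],"turn": 0.134,"claw": 1},
  {"delta_pos": [0,0,-33],"turn": 0.134,"claw": 1},
  {"delta_pos": [0,0,-33],"turn": 0.134,"claw": 1},
  {"delta_pos": [-40,60,0],"turn": 0,"claw": 1},
  {"delta_pos": [-40,60,0],"turn": 0,"claw": 1},
  {"delta_pos": [-40,60,0],"turn": 0,"claw": 1},
  {"delta_pos": [-40,60,0],"turn": 0,"claw": 1},
  {"delta_pos": [-40,60,0],"turn": 0,"claw": 1},
  {"delta_pos": [-40,60,0],"turn": 0,"claw": 1},
  {"delta_pos": [-40,60,0],"turn": 0,"claw": 1},
  {"delta_pos": [-40,60,0],"turn": 0,"claw": 1},
  {"delta_pos": [-40,60,0],"turn": 0,"claw": 1},
])

```text
time_s: 1.65
tcp_pos: [0.5576, -0.1031, 0.3215]
ee_rot: [[-1.0, -0.004, -0.0], [-0.004, 1.0, 0.0], [0.0, 0.0, -1.0]]
wrist_force: [1.6, -0.1, -0.1]
gripper_width: 0.999
gripper_force: 0.0
```

Request:
drive_tool([
  {"delta_pos": [-20,20,0],"turn": 0,"claw": 1},
  {"delta_pos": [0,0,0],"turn": 0,"claw": 1},
  {"delta_pos": [0,0,0],"turn": 0,"claw": 1},
])

```text
time_s: 2.02
tcp_pos: [0.5764, -0.0853, 0.3212]
ee_rot: [[-1.0, -0.004, -0.001], [-0.004, 1.0, -0.0], [0.001, -0.0, -1.0]]
wrist_force: [-0.1, 0.6, -0.2]
gripper_width: 0.999
gripper_force: 0.0
```

```bash
python3 - <<'E'
from h import *
s=monitor.sense(); print(s["time_s"],s["tcp_pos"],np.round(s["ee_rot"],3).tolist(),np.round(s["joints"],1))
c=cap("wrist"); save(c,"w2.png"); np.savez("w2.npz",W=world(c),c=c["color"]); print(np.array(c["extrinsics"]).round(3))
E
```

```text
2.025 [ 0.57639961 -0.08527723  0.32124986] [[-1.0, -0.004, -0.001], [-0.004, 1.0, -0.0], [0.001, -0.0, -1.0]] [  7.5  15.    4.3   0.  -79.3 -97.3]
[[-0.003  0.953  0.304  0.491]
 [ 1.     0.003  0.001 -0.086]
 [-0.     0.304 -0.953  0.485]
 [ 0.     0.     0.     1.   ]]
```

View pics/w2.png

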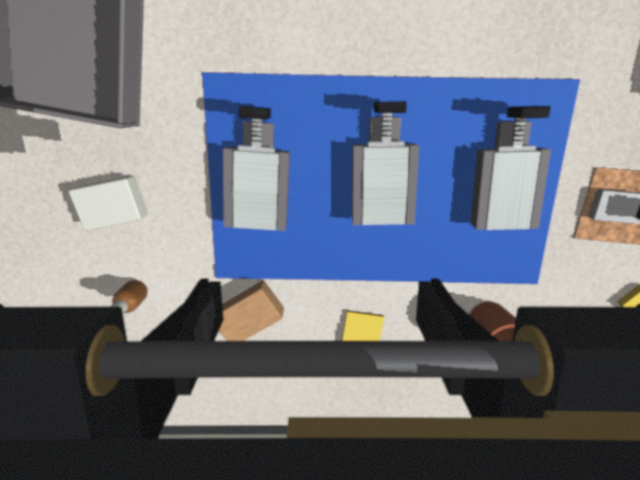

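All three nests hold plates, centred at about (257,188), (385,185) and (513,190), with the black tabs at (254,112), (390,106) and (528,111). I segment the bright plates and project them onto their height plane.

```bash
cat >> h.py <<'E'
def onplane(c,uv,z):
    uv=np.asarray(uv,float).reshape(-1,1,2)
    p=cv2.undistortPoints(uv,K(c),np.array(c["dist"],float)).reshape(-1,2)
    E=np.array(c["extrinsics"]); d=np.c_[p,np.ones(len(p))]@E[:3,:3].T; o=E[:3,3]
    return o[:2]+d[:,:2]*((z-o[2])/d[:,2])[:,None]
def seg(c,mask,roi,z,n=1):
    u0,u1,v0,v1=roi; m=np.zeros(mask.shape,np.uint8); m[v0:v1,u0:u1]=mask[v0:v1,u0:u1]
    m=cv2.morphologyEx(m,cv2.MORPH_OPEN,np.ones((3,3)))
    k,l,st,_=cv2.connectedComponentsWithStats(m); i=1+np.argmax(st[1:,4])
    ct=max(cv2.findContours((l==i).astype(np.uint8),0,cv2.CHAIN_APPROX_NONE)[0],key=len).reshape(-1,2)
    r=cv2.minAreaRect((onplane(c,ct,z)*1000).astype(np.float32))
    (a,b),ang=r[1],r[2]
    if a<b: a,b,ang=b,a,ang-90   # long axis direction, deg from world x
    return np.round([*r[0],a,b,(ang+90)%180-90],1), l==i
E
python3 - <<'E'
from h import *
c=cap("wrist"); W=world(c)
hsv=cv2.cvtColor(c["color"],cv2.COLOR_RGB2HSV); V=hsv[...,2].astype(int);S=hsv[...,1]
g=((S<40)&(V>135)).astype(np.uint8); bl=((V<45)).astype(np.uint8)
wall=((S<60)&(V>60)).astype(np.uint8)
for n,roi,rt in [("R",(220,292,140,235),(225,280,95,122)),("M",(348,420,135,230),(365,412,95,117)),("L",(472,552,140,235),(500,555,98,122))]:
    r,m=seg(c,g,roi,0.025); print(n,"plate",r, "z",np.nanmedian(W[m][:,2]))
    P=W[m]; P=P[~np.isnan(P[:,2])]
    xs=P[:,0]-P[:,0].mean()
    print("  z by x", [(round(P[(xs>a)&(xs<=a+.018)][:,2].mean()*1000,1)) for a in np.arange(-.045,.04,.018)])
    print("  tab",seg(c,bl,rt,0.051)[0], " walls",seg(c,wall,roi,0.024)[0])
print("mat",np.nanmedian(W[250:270,300:500,2]),"table",np.nanmedian(W[380:410,250:400,2]))
E
```

```text
R plate [ 583.3 -160.6  101.3   51.5   -3.7] z 0.028502198662481215
  z by x [np.float64(26.8), np.float64(28.6), np.float64(30.0), np.float64(29.4), np.float64(27.9)]
  tab [ 500.4 -157.8   21.8    7.9  -89.7]  walls [ 582.2 -160.2  105.    73.7   -3.8]
M plate [576.9 -10.4 101.6  51.8   1. ] z 0.028493042472562763
  z by x [np.float64(26.9), np.float64(28.4), np.float64(30.1), np.float64(29.4), np.float64(27.9)]
  tab [495.6 -16.5  26.4   7.7  87. ]  walls [576.5 -11.1 102.9  74.1   0.6]
L plate [582.6 137.3 101.9  51.8   1.6] z 0.028532697390538875
  z by x [np.float64(27.8), np.float64(28.6), np.float64(28.6), np.float64(28.7), np.float64(28.7)]
  tab [500.3 116.2  17.9   7.9  89.8]  walls [582.2 136.  103.9  74.5   1.4]
mat 0.004653126090874649 table 0.0016131009083899528
```

Request:
drive_tool([
  {"delta_pos": [-5,56,10],"turn": 0,"claw": 1},
  {"delta_pos": [-5,56,10],"turn": 0,"claw": 1},
  {"delta_pos": [-5,56,10],"turn": 0,"claw": 1},
  {"delta_pos": [-5,56,10],"turn": 0,"claw": 1},
  {"delta_pos": [-5,56,10],"turn": 0,"claw": 1},
  {"delta_pos": [-5,56,10],"turn": 0,"claw": 1},
  {"delta_pos": [-5,56,10],"turn": 0,"claw": 1},
  {"delta_pos": [0,0,0],"turn": -0.18,"claw": 1},
  {"delta_pos": [0,0,0],"turn": -0.18,"claw": 1},
  {"delta_pos": [0,0,0],"turn": -0.18,"claw": 1},
])

```text
time_s: 3.38
tcp_pos: [0.6106, 0.3062, 0.2518]
ee_rot: [[-0.853, -0.521, 0.0], [-0.521, 0.853, 0.0], [-0.0, -0.0, -1.0]]
wrist_force: [-1.4, 0.4, 0.9]
gripper_width: 0.999
gripper_force: 0.0
```

Request:
drive_tool([
  {"delta_pos": [0,0,0],"turn": -0.18,"claw": 1},
  {"delta_pos": [0,0,0],"turn": -0.18,"claw": 1},
  {"delta_pos": [0,0,0],"turn": -0.18,"claw": 1},
  {"delta_pos": [0,0,0],"turn": -0.18,"claw": 1},
  {"delta_pos": [0,0,0],"turn": -0.15,"claw": 1},
  {"delta_pos": [0,0,0],"turn": -0.08,"claw": 1},
  {"delta_pos": [0,0,0],"turn": 0,"claw": 1},
  {"delta_pos": [0,0,0],"turn": 0,"claw": 1},
])

```text
time_s: 4.38
tcp_pos: [0.6105, 0.3065, 0.2518]
ee_rot: [[-0.079, -0.997, 0.0], [-0.997, 0.079, 0.0], [-0.0, -0.0, -1.0]]
wrist_force: [0.3, -0.3, 0.4]
gripper_width: 1.0
gripper_force: 0.0
```

```bash
python3 - <<'E'
from h import *
s=monitor.sense(); print(s["time_s"],s["tcp_pos"],np.round(s["ee_rot"],3).tolist(),np.round(s["joints"],1))
c=cap("wrist"); save(c,"w3.png")
import pickle; pickle.dump(c,open("w3.pkl","wb"))
E
```

```text
4.375 [0.61053951 0.30649778 0.25178584] [[-0.079, -0.997, 0.0], [-0.997, 0.079, 0.0], [-0.0, -0.0, -1.0]] [ 40.2  26.9  12.4  -0.  -75.4 -44.7]
```

View pics/w3.png

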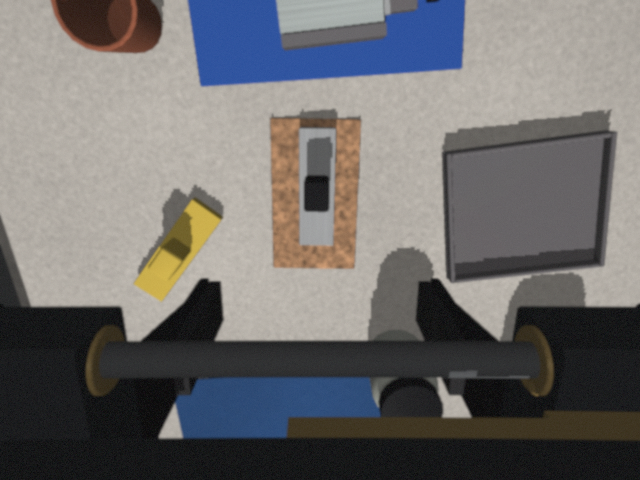

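The handle is at (317,193) on the bar, the pad is centred near (316,192), and the tray spans about (445–613,133–282). I compute their poses.

```bash
python3 - <<'E'
from h import *
import pickle; c=pickle.load(open("w3.pkl","rb"))
hsv=cv2.cvtColor(c["color"],cv2.COLOR_RGB2HSV); V=hsv[...,2].astype(int);S=hsv[...,1].astype(int);H=hsv[...,0]
print("handle",seg(c,((V<40)).astype(np.uint8),(295,340,170,218),0.049)[0])
print("bar",seg(c,((S<45)).astype(np.uint8),(285,345,125,250),0.015)[0])
m=((S>70)&(H<20)).astype(np.uint8); m=cv2.morphologyEx(m,cv2.MORPH_CLOSE,np.ones((40,40)))
print("pad",seg(c,m,(262,370,108,276),0.003)[0])
t=((V<125)&(S<60)).astype(np.uint8); 
r,mm=seg(c,cv2.morphologyEx(t,cv2.MORPH_CLOSE,np.ones((5,5))),(442,618,128,284),0.018); print("tray",r)
print(onplane(c,[[446,152],[614,132],[604,265],[451,281]],.018).round(3))
E
```

```text
handle [611.5 300.9  31.3  19.4  84.9]
bar [611.9 304.  120.8  35.6  84.5]
pad [614.3 317.  160.1  89.2  84.7]
tray [402.5 342.5 178.9 162.2  -4.3]
[[0.483 0.278]
 [0.326 0.272]
 [0.317 0.41 ]
 [0.476 0.416]]
```

Request:
drive_tool([
  {"delta_pos": [3,-2,55],"turn": 0.016,"claw": 1},
  {"delta_pos": [0,0,55],"turn": 0,"claw": 1},
  {"delta_pos": [0,0,55],"turn": 0,"claw": 1},
  {"delta_pos": [0,0,45],"turn": 0,"claw": 1},
  {"delta_pos": [0,0,20],"turn": 0,"claw": 1},
  {"delta_pos": [0,0,0],"turn": 0,"claw": 1},
  {"delta_pos": [0,0,0],"turn": 0,"claw": 0},
  {"delta_pos": [0,0,0],"turn": 0,"claw": 0},
  {"delta_pos": [0,0,0],"turn": 0,"claw": 0},
  {"delta_pos": [0,0,0],"turn": 0,"claw": 0},
  {"delta_pos": [0,0,0],"turn": 0,"claw": 0},
  {"delta_pos": [0,0,0],"turn": 0,"claw": 0},
])

```text
time_s: 5.92
tcp_pos: [0.6122, 0.304, 0.0216]
ee_rot: [[-0.093, -0.996, -0.0], [-0.996, 0.093, -0.0], [0.0, -0.0, -1.0]]
wrist_force: [-0.3, -0.6, -0.2]
gripper_width: 0.4
gripper_force: 0.0
```

Request:
drive_tool([
  {"delta_pos": [0,0,0],"turn": 0,"claw": 0},
  {"delta_pos": [0,0,0],"turn": 0,"claw": 0},
  {"delta_pos": [0,0,0],"turn": 0,"claw": 0},
  {"delta_pos": [0,0,0],"turn": 0,"claw": 0},
])

```text
time_s: 6.42
tcp_pos: [0.6123, 0.3041, 0.0216]
ee_rot: [[-0.093, -0.996, 0.0], [-0.996, 0.093, 0.0], [-0.0, -0.0, -1.0]]
wrist_force: [0.8, 0.2, 0.3]
gripper_width: 0.272
gripper_force: 30.0
```

Request:
drive_tool([
  {"delta_pos": [0,0,-40],"turn": 0,"claw": 0},
  {"delta_pos": [0,0,-40],"turn": 0,"claw": 0},
  {"delta_pos": [56,3,0],"turn": 0,"claw": 0},
  {"delta_pos": [57,3,0],"turn": 0,"claw": 0},
  {"delta_pos": [57,2,0],"turn": 0,"claw": 0},
  {"delta_pos": [0,0,0],"turn": 0.18,"claw": 0},
  {"delta_pos": [0,0,0],"turn": 0.18,"claw": 0},
  {"delta_pos": [0,0,0],"turn": 0.18,"claw": 0},
  {"delta_pos": [0,0,0],"turn": 0.18,"claw": 0},
  {"delta_pos": [0,0,0],"turn": 0.18,"claw": 0},
  {"delta_pos": [0,0,0],"turn": 0.18,"claw": 0},
  {"delta_pos": [0,0,0],"turn": 0.18,"claw": 0},
])

```text
time_s: 7.92
tcp_pos: [0.5877, 0.1354, 0.101]
ee_rot: [[-0.978, -0.21, -0.002], [-0.21, 0.978, -0.0], [0.002, 0.0, -1.0]]
wrist_force: [-0.2, -1.3, -1.2]
gripper_width: 0.275
gripper_force: 30.0
```

Request:
drive_tool([
  {"delta_pos": [0,0,0],"turn": 0.18,"claw": 0},
  {"delta_pos": [0,0,0],"turn": 0.01,"claw": 0},
  {"delta_pos": [0,0,30],"turn": 0,"claw": 0},
  {"delta_pos": [0,0,15],"turn": 0,"claw": 0},
  {"delta_pos": [0,0,0],"turn": 0,"claw": 0},
  {"delta_pos": [0,0,0],"turn": 0,"claw": 0},
])

```text
time_s: 8.68
tcp_pos: [0.5891, 0.1358, 0.0573]
ee_rot: [[-1.0, -0.029, 0.001], [-0.029, 1.0, 0.0], [-0.001, 0.0, -1.0]]
wrist_force: [0.1, 0.5, -1.1]
gripper_width: 0.279
gripper_force: 30.0
```

Request:
drive_tool([
  {"delta_pos": [0,0,7],"turn": 0,"claw": 0},
  {"delta_pos": [0,0,2],"turn": 0,"claw": 0},
  {"delta_pos": [0,0,0],"turn": 0,"claw": 0},
])

```text
time_s: 9.05
tcp_pos: [0.5883, 0.1355, 0.0475]
ee_rot: [[-1.0, -0.028, -0.0], [-0.028, 1.0, -0.0], [0.0, -0.0, -1.0]]
wrist_force: [-0.8, 0.1, -1.2]
gripper_width: 0.274
gripper_force: 30.0
```

Request:
drive_tool([
  {"delta_pos": [0,0,1],"turn": 0,"claw": 0},
  {"delta_pos": [0,0,1],"turn": 0,"claw": 0},
  {"delta_pos": [0,0,1],"turn": 0,"claw": 0},
  {"delta_pos": [0,0,0],"turn": 0,"claw": 0},
])

```text
time_s: 9.55
tcp_pos: [0.5885, 0.1356, 0.0455]
ee_rot: [[-1.0, -0.028, 0.0], [-0.028, 1.0, 0.0], [-0.0, -0.0, -1.0]]
wrist_force: [-2.1, 0.2, 5.0]
gripper_width: 0.273
gripper_force: 30.0
```

Request:
drive_tool([
  {"delta_pos": [0,0,-1],"turn": 0,"claw": 0.5},
  {"delta_pos": [0,0,0],"turn": 0,"claw": 0.5},
  {"delta_pos": [0,0,0],"turn": 0,"claw": 0.5},
  {"delta_pos": [0,0,0],"turn": 0,"claw": 0.5},
  {"delta_pos": [0,0,-20],"turn": 0,"claw": 0.5},
  {"delta_pos": [0,0,-25],"turn": 0,"claw": 0.5},
  {"delta_pos": [0,0,0],"turn": 0,"claw": 0},
  {"delta_pos": [38,0,0],"turn": 0,"claw": 0},
  {"delta_pos": [0,0,0],"turn": 0,"claw": 0},
  {"delta_pos": [0,0,0],"turn": 0,"claw": 0},
  {"delta_pos": [0,0,0],"turn": 0,"claw": 0},
  {"delta_pos": [0,0,0],"turn": 0,"claw": 0},
])

```text
time_s: 11.05
tcp_pos: [0.5509, 0.1345, 0.0902]
ee_rot: [[-1.0, -0.027, -0.0], [-0.027, 1.0, -0.0], [0.0, -0.0, -1.0]]
wrist_force: [0.6, -0.1, 0.5]
gripper_width: 0.016
gripper_force: 0.0
```

```bash
python3 - <<'E'
from h import *
s=monitor.sense(); print(s["tcp_pos"],s["gripper_width"])
c=cap("wrist"); save(c,"w4.png")
E
```

```text
[0.55087815 0.13450113 0.09024629] 0.015524440668053781
```

View pics/w4.png

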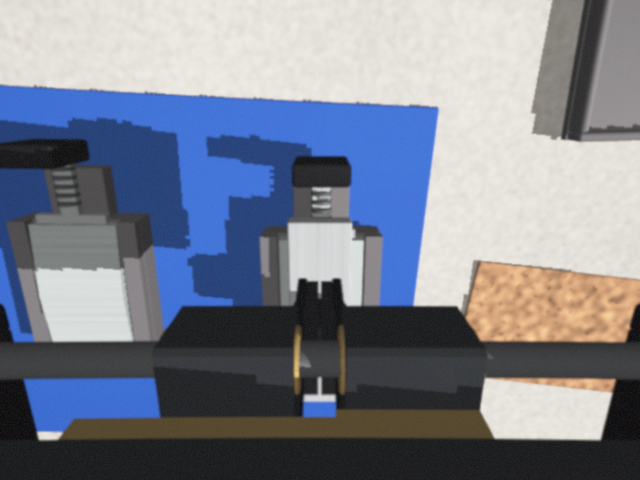

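The straightedge lies centred between the nest walls, its end at (288–362, 222). The closed fingertips are above the ejector side at (320,295). Now I press.

Request:
drive_tool([
  {"delta_pos": [0,0,30],"turn": 0,"claw": 0},
  {"delta_pos": [0,0,16],"turn": 0,"claw": 0},
  {"delta_pos": [0,0,3],"turn": 0,"claw": 0},
  {"delta_pos": [0,0,3],"turn": 0,"claw": 0},
  {"delta_pos": [0,0,1],"turn": 0,"claw": 0},
  {"delta_pos": [0,0,0],"turn": 0,"claw": 0},
])

```text
time_s: 11.85
tcp_pos: [0.5509, 0.1346, 0.0394]
ee_rot: [[-1.0, -0.028, 0.001], [-0.028, 1.0, 0.0], [-0.001, 0.0, -1.0]]
wrist_force: [-2.0, -0.5, 5.9]
gripper_width: 0.008
gripper_force: 2.9
```

Request:
drive_tool([
  {"delta_pos": [0,0,1.5],"turn": 0,"claw": 0},
  {"delta_pos": [0,0,1],"turn": 0,"claw": 0},
  {"delta_pos": [0,0,0],"turn": 0,"claw": 0},
  {"delta_pos": [0,0,0],"turn": 0,"claw": 0},
  {"delta_pos": [0,0,0],"turn": 0,"claw": 0},
  {"delta_pos": [0,0,0],"turn": 0,"claw": 0},
])

```text
time_s: 12.6
tcp_pos: [0.5509, 0.1346, 0.0393]
ee_rot: [[-1.0, -0.029, 0.002], [-0.029, 1.0, 0.0], [-0.002, -0.0, -1.0]]
wrist_force: [-7.5, -0.7, 19.6]
gripper_width: 0.006
gripper_force: 9.6
```

```bash
cat > tilt.py <<'E'
from h import *
import sys
# mean depth-derived heights on bar ends relative to the nest centre (mm args: cx cy yawdeg)
cx,cy,yaw=map(float,sys.argv[1:4])
for cam in ("top","scene"):
    c=cap(cam); W=world(c)*1000; d=W[...,:2]-[cx,cy]; a=np.radians(yaw)
    x=d[...,0]*np.cos(a)+d[...,1]*np.sin(a); y=-d[...,0]*np.sin(a)+d[...,1]*np.cos(a)
    for lo,hi in ((-58,-48),(-45,-20),(20,45),(48,58)):
        m=(x>lo)&(x<hi)&(abs(y)<14)&(W[...,2]>15)&(W[...,2]<55); print(cam,lo,hi,m.sum(),np.median(W[...,2][m]).round(1) if m.any() else None)
E
python3 tilt.py 588.5 135.5 1.6
```

```text
top -58 -48 0 None
top -45 -20 0 None
top 20 45 0 None
top 48 58 0 None
scene -58 -48 1 16.7
scene -45 -20 54 41.7
scene 20 45 80 39.1
scene 48 58 37 39.1
```

Request:
drive_tool([
  {"delta_pos": [0,0,-10],"turn": 0,"claw": 0},
  {"delta_pos": [0,0,-45],"turn": 0,"claw": 0},
  {"delta_pos": [0,0,0],"turn": 0,"claw": 0},
  {"delta_pos": [-38,0,0],"turn": 0,"claw": 0},
  {"delta_pos": [-38,0,0],"turn": 0,"claw": 0},
  {"delta_pos": [0,0,0],"turn": 0,"claw": 0},
  {"delta_pos": [0,0,30],"turn": 0,"claw": 0},
  {"delta_pos": [0,0,16],"turn": 0,"claw": 0},
  {"delta_pos": [0,0,3],"turn": 0,"claw": 0},
  {"delta_pos": [0,0,3],"turn": 0,"claw": 0},
  {"delta_pos": [0,0,1],"turn": 0,"claw": 0},
  {"delta_pos": [0,0,0],"turn": 0,"claw": 0},
])

```text
time_s: 14.2
tcp_pos: [0.6262, 0.1366, 0.0395]
ee_rot: [[-1.0, -0.028, 0.001], [-0.028, 1.0, -0.0], [-0.001, -0.0, -1.0]]
wrist_force: [-3.3, -0.4, 7.1]
gripper_width: 0.009
gripper_force: 3.4
```

Request:
drive_tool([
  {"delta_pos": [0,0,1],"turn": 0,"claw": 0},
  {"delta_pos": [0,0,1],"turn": 0,"claw": 0},
  {"delta_pos": [0,0,0],"turn": 0,"claw": 0},
  {"delta_pos": [0,0,0],"turn": 0,"claw": 0},
  {"delta_pos": [0,0,0],"turn": 0,"claw": 0},
])

```text
time_s: 14.82
tcp_pos: [0.6263, 0.1366, 0.0394]
ee_rot: [[-1.0, -0.029, 0.001], [-0.029, 1.0, -0.0], [-0.001, -0.0, -1.0]]
wrist_force: [-6.6, -0.9, 15.4]
gripper_width: 0.007
gripper_force: 7.5
```

```bash
python3 tilt.py 588.5 135.5 1.6 | grep scene
```

```text
scene -58 -48 30 39.4
scene -45 -20 5 39.0
scene 20 45 0 None
scene 48 58 43 40.0
```

Both ends pressed firm at z = 39.3/39.4 mm and the far end did not rise, so the left plate is steady. I lift, open, and check the handle position before regrasping.

Request:
drive_tool([
  {"delta_pos": [0,0,-10],"turn": 0,"claw": 0},
  {"delta_pos": [0,0,-50],"turn": 0,"claw": 0.7},
  {"delta_pos": [38,0,-60],"turn": 0,"claw": 0.7},
  {"delta_pos": [0,0,-40],"turn": 0,"claw": 0.7},
  {"delta_pos": [0,0,0],"turn": 0,"claw": 0.7},
  {"delta_pos": [0,0,0],"turn": 0,"claw": 0.7},
  {"delta_pos": [0,0,0],"turn": 0,"claw": 0.7},
])

```text
time_s: 15.8
tcp_pos: [0.5925, 0.1354, 0.1865]
ee_rot: [[-1.0, -0.028, -0.002], [-0.028, 1.0, -0.001], [0.002, -0.001, -1.0]]
wrist_force: [-0.4, 0.1, 0.1]
gripper_width: 0.603
gripper_force: 0.0
```

```bash
cat > bar.py <<'E'
from h import *
import sys
# wrist view: find dark handle top & bar around expected position (mm)
zb=float(sys.argv[1]); c=cap("wrist")
s=monitor.sense(); print(s["tcp_pos"].round(4) if hasattr(s["tcp_pos"],"round") else s["tcp_pos"])
V=cv2.cvtColor(c["color"],cv2.COLOR_RGB2HSV)
W=world(c)*1000
tx,ty=np.array(s["tcp_pos"])[:2]*1000
m=(W[...,2]>zb+36)&(W[...,2]<zb+56)&(abs(W[...,0]-tx)<70)&(abs(W[...,1]-ty)<60)&(V[...,2]<60); m[300:]=0
if len(sys.argv)>2: save(c,sys.argv[2])
try:
    r,k=seg(c,m.astype(np.uint8),(0,640,0,300),(zb+46)/1000); print("handle",r,k.sum())
except Exception as e: print("none",e)
b=(abs(W[...,2]-zb-12)<5)&(abs(W[...,0]-tx)<110)&(abs(W[...,1]-ty)<60)&(V[...,1]<45); b[300:]=0
r,k=seg(c,b.astype(np.uint8),(0,640,0,300),(zb+12)/1000); print("bar",r,k.sum())
E
python3 bar.py 26.5 w5.png
```

```text
[0.5925 0.1354 0.1864]
handle [586.4 134.2  29.9  21.7   1.6] 1231
bar [588.5 134.9 120.1  36.1   1.6] 5045
```

View pics/w5.png

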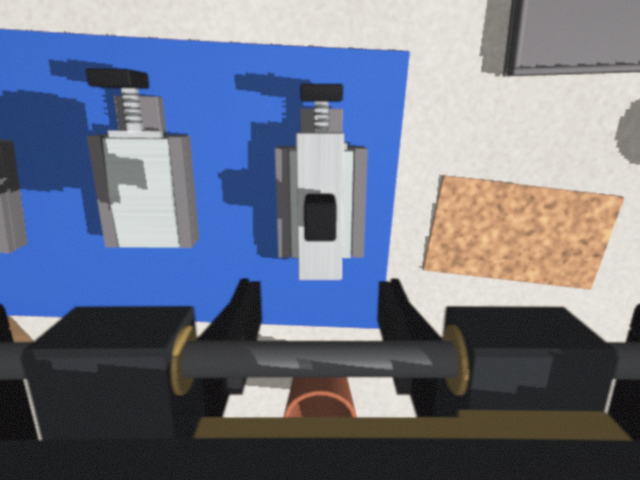

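The bar sits straight on the plate, with its handle at (320,217). It measures (588.5, 134.9) at 1.6° and was not disturbed. I regrasp it.

Request:
drive_tool([
  {"delta_pos": [4,0,50],"turn": 0,"claw": 0.7},
  {"delta_pos": [0,0,50],"turn": 0,"claw": 0.7},
  {"delta_pos": [0,0,40],"turn": 0,"claw": 0.7},
  {"delta_pos": [0,0,0],"turn": 0,"claw": 0},
  {"delta_pos": [0,0,0],"turn": 0,"claw": 0},
  {"delta_pos": [0,0,0],"turn": 0,"claw": 0},
  {"delta_pos": [0,0,0],"turn": 0,"claw": 0},
  {"delta_pos": [0,0,0],"turn": 0,"claw": 0},
  {"delta_pos": [0,0,0],"turn": 0,"claw": 0},
  {"delta_pos": [0,0,0],"turn": 0,"claw": 0},
  {"delta_pos": [0,0,0],"turn": 0,"claw": 0},
])

```text
time_s: 17.23
tcp_pos: [0.5895, 0.1358, 0.0491]
ee_rot: [[-1.0, -0.028, 0.002], [-0.028, 1.0, 0.0], [-0.002, 0.0, -1.0]]
wrist_force: [-1.4, 0.1, 5.9]
gripper_width: 0.276
gripper_force: 30.0
```

Request:
drive_tool([
  {"delta_pos": [0,0,-25],"turn": 0,"claw": 0},
  {"delta_pos": [0,0,-30],"turn": 0,"claw": 0},
  {"delta_pos": [3,-48,0],"turn": 0,"claw": 0},
  {"delta_pos": [3,-49,0],"turn": 0,"claw": 0},
  {"delta_pos": [3,-49,0],"turn": 0,"claw": 0},
  {"delta_pos": [0,0,0],"turn": 0.014,"claw": 0},
  {"delta_pos": [0,0,25],"turn": 0,"claw": 0},
  {"delta_pos": [0,0,17],"turn": 0,"claw": 0},
  {"delta_pos": [0,0,0],"turn": 0,"claw": 0},
  {"delta_pos": [0,0,0],"turn": 0,"claw": 0},
])

```text
time_s: 18.48
tcp_pos: [0.5845, -0.0101, 0.0613]
ee_rot: [[-1.0, -0.015, 0.001], [-0.015, 1.0, 0.0], [-0.001, -0.0, -1.0]]
wrist_force: [0.5, 0.1, -1.7]
gripper_width: 0.275
gripper_force: 30.0
```

Request:
drive_tool([
  {"delta_pos": [0,0,6],"turn": 0,"claw": 0},
  {"delta_pos": [0,0,2],"turn": 0,"claw": 0},
  {"delta_pos": [0,0,1],"turn": 0,"claw": 0},
  {"delta_pos": [0,0,1],"turn": 0,"claw": 0},
  {"delta_pos": [0,0,0],"turn": 0,"claw": 0},
])

```text
time_s: 19.1
tcp_pos: [0.5842, -0.0106, 0.0511]
ee_rot: [[-1.0, -0.014, 0.0], [-0.014, 1.0, -0.0], [-0.0, -0.0, -1.0]]
wrist_force: [-0.5, 0.9, -0.8]
gripper_width: 0.274
gripper_force: 30.0
```

Request:
drive_tool([
  {"delta_pos": [0,0,1],"turn": 0,"claw": 0},
  {"delta_pos": [0,0,0.5],"turn": 0,"claw": 0},
  {"delta_pos": [0,0,0],"turn": 0,"claw": 0},
])

```text
time_s: 19.48
tcp_pos: [0.5842, -0.0106, 0.051]
ee_rot: [[-1.0, -0.014, 0.001], [-0.014, 1.0, -0.0], [-0.001, -0.0, -1.0]]
wrist_force: [-2.6, 0.9, 7.8]
gripper_width: 0.272
gripper_force: 30.0
```

Request:
drive_tool([
  {"delta_pos": [0,0,-2],"turn": 0,"claw": 0.5},
  {"delta_pos": [0,0,0],"turn": 0,"claw": 0.5},
  {"delta_pos": [0,0,0],"turn": 0,"claw": 0.5},
  {"delta_pos": [0,0,0],"turn": 0,"claw": 0.5},
  {"delta_pos": [0,0,-20],"turn": 0,"claw": 0.5},
  {"delta_pos": [0,0,-25],"turn": 0,"claw": 0.5},
  {"delta_pos": [0,0,0],"turn": 0,"claw": 0},
  {"delta_pos": [38,0,0],"turn": 0,"claw": 0},
  {"delta_pos": [0,0,0],"turn": 0,"claw": 0},
  {"delta_pos": [0,0,0],"turn": 0,"claw": 0},
  {"delta_pos": [0,0,0],"turn": 0,"claw": 0},
  {"delta_pos": [0,0,0],"turn": 0,"claw": 0},
])

```text
time_s: 20.98
tcp_pos: [0.5465, -0.0111, 0.0961]
ee_rot: [[-1.0, -0.014, -0.0], [-0.014, 1.0, -0.0], [0.0, -0.0, -1.0]]
wrist_force: [0.5, 0.2, 0.9]
gripper_width: 0.012
gripper_force: 0.0
```

Request:
drive_tool([
  {"delta_pos": [0,0,30],"turn": 0,"claw": 0},
  {"delta_pos": [0,0,18],"turn": 0,"claw": 0},
  {"delta_pos": [0,0,3],"turn": 0,"claw": 0},
  {"delta_pos": [0,0,3],"turn": 0,"claw": 0},
  {"delta_pos": [0,0,3],"turn": 0,"claw": 0},
  {"delta_pos": [0,0,0],"turn": 0,"claw": 0},
])

```text
time_s: 21.72
tcp_pos: [0.5463, -0.0111, 0.0397]
ee_rot: [[-1.0, -0.014, 0.001], [-0.014, 1.0, 0.0], [-0.001, 0.0, -1.0]]
wrist_force: [0.6, 0.2, -0.4]
gripper_width: 0.009
gripper_force: 0.0
```

Request:
drive_tool([
  {"delta_pos": [0,0,2],"turn": 0,"claw": 0},
  {"delta_pos": [0,0,2],"turn": 0,"claw": 0},
  {"delta_pos": [0,0,2],"turn": 0,"claw": 0},
  {"delta_pos": [0,0,0],"turn": 0,"claw": 0},
  {"delta_pos": [0,0,0],"turn": 0,"claw": 0},
])

```text
time_s: 22.35
tcp_pos: [0.5465, -0.0111, 0.0387]
ee_rot: [[-1.0, -0.016, 0.002], [-0.016, 1.0, -0.001], [-0.002, -0.001, -1.0]]
wrist_force: [-10.8, 2.6, 31.6]
gripper_width: 0.005
gripper_force: 15.6
```

```bash
python3 tilt.py 583 -10.5 0.8 | grep scene
```

```text
scene -58 -48 0 None
scene -45 -20 51 40.3
scene 20 45 101 42.9
scene 48 58 38 44.8
```

Request:
drive_tool([
  {"delta_pos": [0,0,-10],"turn": 0,"claw": 0},
  {"delta_pos": [0,0,-50],"turn": 0,"claw": 0},
  {"delta_pos": [0,0,0],"turn": 0,"claw": 0},
  {"delta_pos": [-38,0,0],"turn": 0,"claw": 0},
  {"delta_pos": [-38,0,0],"turn": 0,"claw": 0},
  {"delta_pos": [0,0,0],"turn": 0,"claw": 0},
  {"delta_pos": [0,0,30],"turn": 0,"claw": 0},
  {"delta_pos": [0,0,16],"turn": 0,"claw": 0},
  {"delta_pos": [0,0,3],"turn": 0,"claw": 0},
  {"delta_pos": [0,0,3],"turn": 0,"claw": 0},
  {"delta_pos": [0,0,3],"turn": 0,"claw": 0},
  {"delta_pos": [0,0,0],"turn": 0,"claw": 0},
])

```text
time_s: 23.95
tcp_pos: [0.6225, -0.01, 0.039]
ee_rot: [[-1.0, -0.014, 0.001], [-0.014, 1.0, 0.0], [-0.001, 0.0, -1.0]]
wrist_force: [-0.0, -0.5, -1.0]
gripper_width: 0.007
gripper_force: 0.1
```

Request:
drive_tool([
  {"delta_pos": [0,0,1],"turn": 0,"claw": 0},
  {"delta_pos": [0,0,1],"turn": 0,"claw": 0},
  {"delta_pos": [0,0,0],"turn": 0,"claw": 0},
  {"delta_pos": [0,0,0],"turn": 0,"claw": 0},
  {"delta_pos": [0,0,0],"turn": 0,"claw": 0},
])

```text
time_s: 24.58
tcp_pos: [0.6226, -0.01, 0.0387]
ee_rot: [[-1.0, -0.015, 0.002], [-0.015, 1.0, -0.0], [-0.002, -0.0, -1.0]]
wrist_force: [-3.0, 1.9, 9.4]
gripper_width: 0.007
gripper_force: 4.5
```

```bash
python3 tilt.py 583 -10.5 0.8 | grep scene
```

```text
scene -58 -48 33 46.1
scene -45 -20 13 44.6
scene 20 45 2 34.5
scene 48 58 51 38.8
```

The far end rose to about 45 mm on each press, so the middle plate rocks. I regrasp the bar.

Request:
drive_tool([
  {"delta_pos": [0,0,-10],"turn": 0,"claw": 0},
  {"delta_pos": [0,0,-50],"turn": 0,"claw": 0.7},
  {"delta_pos": [38,0,-60],"turn": 0,"claw": 0.7},
  {"delta_pos": [0,0,-40],"turn": 0,"claw": 0.7},
  {"delta_pos": [0,0,0],"turn": 0,"claw": 0.7},
  {"delta_pos": [0,0,0],"turn": 0,"claw": 0.7},
  {"delta_pos": [0,0,0],"turn": 0,"claw": 0.7},
])

```text
time_s: 25.55
tcp_pos: [0.5879, -0.0107, 0.1876]
ee_rot: [[-1.0, -0.014, -0.003], [-0.014, 1.0, -0.0], [0.003, -0.0, -1.0]]
wrist_force: [0.8, 0.7, 0.0]
gripper_width: 0.603
gripper_force: 0.0
```

```bash
python3 bar.py 28
```

```text
[ 0.588  -0.0107  0.1876]
handle [578.7 -11.9  29.6  21.6   0.8] 1218
bar [571.6 -11.5  97.3  36.1   1. ] 3650
```

Request:
drive_tool([
  {"delta_pos": [2,0,50],"turn": 0,"claw": 0.7},
  {"delta_pos": [0,0,50],"turn": 0,"claw": 0.7},
  {"delta_pos": [0,0,36],"turn": 0,"claw": 0.7},
  {"delta_pos": [0,0,0],"turn": 0,"claw": 0},
  {"delta_pos": [0,0,0],"turn": 0,"claw": 0},
  {"delta_pos": [0,0,0],"turn": 0,"claw": 0},
  {"delta_pos": [0,0,0],"turn": 0,"claw": 0},
  {"delta_pos": [0,0,0],"turn": 0,"claw": 0},
  {"delta_pos": [0,0,0],"turn": 0,"claw": 0},
  {"delta_pos": [0,0,0],"turn": 0,"claw": 0},
  {"delta_pos": [0,0,0],"turn": 0,"claw": 0},
])

```text
time_s: 26.98
tcp_pos: [0.5872, -0.0105, 0.0543]
ee_rot: [[-1.0, -0.014, 0.002], [-0.014, 1.0, 0.0], [-0.002, 0.0, -1.0]]
wrist_force: [-1.1, 0.8, 6.0]
gripper_width: 0.274
gripper_force: 30.0
```

Request:
drive_tool([
  {"delta_pos": [0,0,-25],"turn": 0,"claw": 0},
  {"delta_pos": [0,0,-25],"turn": 0,"claw": 0},
  {"delta_pos": [-1,-50,0],"turn": 0,"claw": 0},
  {"delta_pos": [-1,-50,0],"turn": 0,"claw": 0},
  {"delta_pos": [-1,-50,0],"turn": 0,"claw": 0},
  {"delta_pos": [0,0,0],"turn": 0.079,"claw": 0},
  {"delta_pos": [0,0,25],"turn": 0,"claw": 0},
  {"delta_pos": [0,0,15],"turn": 0,"claw": 0},
  {"delta_pos": [0,0,0],"turn": 0,"claw": 0},
  {"delta_pos": [0,0,0],"turn": 0,"claw": 0},
])

```text
time_s: 28.22
tcp_pos: [0.5922, -0.1604, 0.0636]
ee_rot: [[-0.998, 0.064, 0.001], [0.064, 0.998, -0.0], [-0.001, -0.0, -1.0]]
wrist_force: [-0.1, 0.4, -1.2]
gripper_width: 0.276
gripper_force: 30.0
```

Request:
drive_tool([
  {"delta_pos": [0,0,6],"turn": 0,"claw": 0},
  {"delta_pos": [0,0,2],"turn": 0,"claw": 0},
  {"delta_pos": [0,0,1],"turn": 0,"claw": 0},
  {"delta_pos": [0,0,0],"turn": 0,"claw": 0},
])

```text
time_s: 28.72
tcp_pos: [0.5918, -0.1605, 0.0543]
ee_rot: [[-0.998, 0.065, 0.0], [0.065, 0.998, -0.0], [-0.0, -0.0, -1.0]]
wrist_force: [-0.0, -0.2, -1.6]
gripper_width: 0.273
gripper_force: 30.0
```

Request:
drive_tool([
  {"delta_pos": [0,0,1],"turn": 0,"claw": 0},
  {"delta_pos": [0,0,1],"turn": 0,"claw": 0},
  {"delta_pos": [0,0,1],"turn": 0,"claw": 0},
  {"delta_pos": [0,0,0],"turn": 0,"claw": 0},
])

```text
time_s: 29.22
tcp_pos: [0.592, -0.1606, 0.0541]
ee_rot: [[-0.998, 0.064, 0.001], [0.064, 0.998, -0.001], [-0.001, -0.001, -1.0]]
wrist_force: [-4.7, 3.3, 13.0]
gripper_width: 0.274
gripper_force: 30.0
```

Request:
drive_tool([
  {"delta_pos": [0,0,-3],"turn": 0,"claw": 0.5},
  {"delta_pos": [0,0,0],"turn": 0,"claw": 0.5},
  {"delta_pos": [0,0,0],"turn": 0,"claw": 0.5},
  {"delta_pos": [0,0,0],"turn": 0,"claw": 0.5},
  {"delta_pos": [0,0,-20],"turn": 0,"claw": 0.5},
  {"delta_pos": [0,0,-20],"turn": 0,"claw": 0.5},
  {"delta_pos": [0,0,0],"turn": 0,"claw": 0},
  {"delta_pos": [42,0,0],"turn": 0,"claw": 0},
  {"delta_pos": [0,0,0],"turn": 0,"claw": 0},
  {"delta_pos": [0,0,0],"turn": 0,"claw": 0},
  {"delta_pos": [0,0,0],"turn": 0,"claw": 0},
  {"delta_pos": [0,0,0],"turn": 0,"claw": 0},
])

```text
time_s: 30.72
tcp_pos: [0.5503, -0.1578, 0.0938]
ee_rot: [[-0.998, 0.065, -0.0], [0.065, 0.998, 0.0], [0.0, 0.0, -1.0]]
wrist_force: [0.4, 0.1, 0.2]
gripper_width: 0.011
gripper_force: 0.0
```

Request:
drive_tool([
  {"delta_pos": [0,0,30],"turn": 0,"claw": 0},
  {"delta_pos": [0,0,18],"turn": 0,"claw": 0},
  {"delta_pos": [0,0,3],"turn": 0,"claw": 0},
  {"delta_pos": [0,0,3],"turn": 0,"claw": 0},
  {"delta_pos": [0,0,2],"turn": 0,"claw": 0},
  {"delta_pos": [0,0,0],"turn": 0,"claw": 0},
])

```text
time_s: 31.48
tcp_pos: [0.5505, -0.1579, 0.0393]
ee_rot: [[-0.998, 0.065, 0.002], [0.065, 0.998, -0.0], [-0.002, -0.0, -1.0]]
wrist_force: [-0.7, 0.5, 3.7]
gripper_width: 0.011
gripper_force: 1.5
```

Request:
drive_tool([
  {"delta_pos": [0,0,1.5],"turn": 0,"claw": 0},
  {"delta_pos": [0,0,1.5],"turn": 0,"claw": 0},
  {"delta_pos": [0,0,0],"turn": 0,"claw": 0},
  {"delta_pos": [0,0,0],"turn": 0,"claw": 0},
  {"delta_pos": [0,0,0],"turn": 0,"claw": 0},
])

```text
time_s: 32.1
tcp_pos: [0.5505, -0.1579, 0.0388]
ee_rot: [[-0.998, 0.064, 0.003], [0.064, 0.998, -0.001], [-0.003, -0.001, -1.0]]
wrist_force: [-6.0, 3.0, 17.6]
gripper_width: 0.009
gripper_force: 9.3
```

```bash
python3 tilt.py 588.5 -160.5 -3.7 | grep scene
```

```text
scene -58 -48 5 38.3
scene -45 -20 66 41.6
scene 20 45 124 42.7
scene 48 58 49 44.5
```

Request:
drive_tool([
  {"delta_pos": [0,0,-10],"turn": 0,"claw": 0},
  {"delta_pos": [0,0,-50],"turn": 0,"claw": 0},
  {"delta_pos": [0,0,0],"turn": 0,"claw": 0},
  {"delta_pos": [-38,0,0],"turn": 0,"claw": 0},
  {"delta_pos": [-38,0,0],"turn": 0,"claw": 0},
  {"delta_pos": [0,0,0],"turn": 0,"claw": 0},
  {"delta_pos": [0,0,30],"turn": 0,"claw": 0},
  {"delta_pos": [0,0,18],"turn": 0,"claw": 0},
  {"delta_pos": [0,0,3],"turn": 0,"claw": 0},
  {"delta_pos": [0,0,3],"turn": 0,"claw": 0},
  {"delta_pos": [0,0,3],"turn": 0,"claw": 0},
  {"delta_pos": [0,0,0],"turn": 0,"claw": 0},
])

```text
time_s: 33.7
tcp_pos: [0.6263, -0.1628, 0.0391]
ee_rot: [[-0.998, 0.065, 0.002], [0.065, 0.998, -0.0], [-0.002, -0.0, -1.0]]
wrist_force: [-0.2, 0.6, 1.6]
gripper_width: 0.008
gripper_force: 0.7
```

Request:
drive_tool([
  {"delta_pos": [0,0,1.5],"turn": 0,"claw": 0},
  {"delta_pos": [0,0,1.5],"turn": 0,"claw": 0},
  {"delta_pos": [0,0,0],"turn": 0,"claw": 0},
  {"delta_pos": [0,0,0],"turn": 0,"claw": 0},
  {"delta_pos": [0,0,0],"turn": 0,"claw": 0},
])

```text
time_s: 34.33
tcp_pos: [0.6264, -0.1628, 0.0387]
ee_rot: [[-0.998, 0.064, 0.002], [0.064, 0.998, -0.001], [-0.002, -0.001, -1.0]]
wrist_force: [-3.5, 2.8, 13.5]
gripper_width: 0.005
gripper_force: 6.7
```

```bash
python3 tilt.py 588.5 -160.5 -3.7 | grep scene
```

```text
scene -58 -48 40 45.3
scene -45 -20 25 44.4
scene 20 45 29 39.7
scene 48 58 59 37.3
```

Request:
drive_tool([
  {"delta_pos": [0,0,-10],"turn": 0,"claw": 0},
  {"delta_pos": [0,0,-50],"turn": 0,"claw": 0.7},
  {"delta_pos": [38,0,-60],"turn": 0,"claw": 0.7},
  {"delta_pos": [0,0,-40],"turn": 0,"claw": 0.7},
  {"delta_pos": [0,0,0],"turn": 0,"claw": 0.7},
  {"delta_pos": [0,0,0],"turn": 0,"claw": 0.7},
  {"delta_pos": [0,0,0],"turn": 0,"claw": 0.7},
])

```text
time_s: 35.3
tcp_pos: [0.5915, -0.1605, 0.1862]
ee_rot: [[-0.998, 0.065, -0.003], [0.065, 0.998, 0.0], [0.003, 0.0, -1.0]]
wrist_force: [0.5, 0.4, 0.2]
gripper_width: 0.601
gripper_force: 0.0
```

```bash
python3 bar.py 28 w6.png
```

```text
[ 0.5916 -0.1605  0.1863]
handle [ 583.4 -161.1   29.6   21.5   -3.8] 1211
bar [ 574.9 -160.2   95.3   36.2   -4. ] 3620
```

View pics/w6.png

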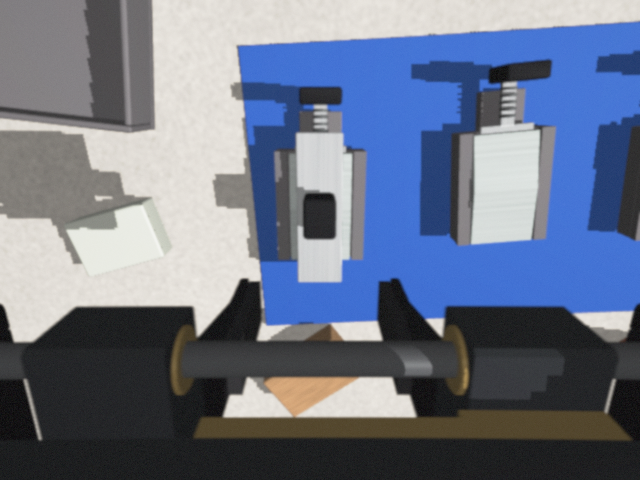

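The bar lies straight in the right nest, with its handle at (319,216). The right plate rocked the same way (far end near 45 mm). I take the straightedge back to its pad.

Request:
drive_tool([
  {"delta_pos": [4,0,50],"turn": 0,"claw": 0.7},
  {"delta_pos": [0,0,50],"turn": 0,"claw": 0.7},
  {"delta_pos": [0,0,36],"turn": 0,"claw": 0.7},
  {"delta_pos": [0,0,0],"turn": 0,"claw": 0},
  {"delta_pos": [0,0,0],"turn": 0,"claw": 0},
  {"delta_pos": [0,0,0],"turn": 0,"claw": 0},
  {"delta_pos": [0,0,0],"turn": 0,"claw": 0},
  {"delta_pos": [0,0,0],"turn": 0,"claw": 0},
  {"delta_pos": [0,0,0],"turn": 0,"claw": 0},
  {"delta_pos": [0,0,0],"turn": 0,"claw": 0},
  {"delta_pos": [0,0,0],"turn": 0,"claw": 0},
])

```text
time_s: 36.72
tcp_pos: [0.5888, -0.1604, 0.0531]
ee_rot: [[-0.998, 0.065, 0.002], [0.065, 0.998, -0.0], [-0.002, -0.0, -1.0]]
wrist_force: [-0.3, 0.5, 5.7]
gripper_width: 0.277
gripper_force: 30.0
```

Request:
drive_tool([
  {"delta_pos": [0,0,-30],"turn": 0,"claw": 0},
  {"delta_pos": [0,0,-35],"turn": 0,"claw": 0},
  {"delta_pos": [0,56,0],"turn": 0,"claw": 0},
  {"delta_pos": [0,56,0],"turn": 0,"claw": 0},
  {"delta_pos": [0,56,0],"turn": 0,"claw": 0},
  {"delta_pos": [0,56,0],"turn": 0,"claw": 0},
  {"delta_pos": [0,56,0],"turn": 0,"claw": 0},
  {"delta_pos": [0,56,0],"turn": 0,"claw": 0},
  {"delta_pos": [0,56,0],"turn": 0,"claw": 0},
  {"delta_pos": [0,56,0],"turn": 0,"claw": 0},
  {"delta_pos": [0,0,0],"turn": 0,"claw": 0},
  {"delta_pos": [0,0,0],"turn": 0,"claw": 0},
])

```text
time_s: 38.22
tcp_pos: [0.6165, 0.2863, 0.1157]
ee_rot: [[-0.998, 0.065, -0.002], [0.065, 0.998, -0.001], [0.002, -0.002, -1.0]]
wrist_force: [-0.1, 0.5, -2.1]
gripper_width: 0.27
gripper_force: 30.0
```

Request:
drive_tool([
  {"delta_pos": [4,31,0],"turn": 0,"claw": 0},
  {"delta_pos": [0,0,0],"turn": -0.18,"claw": 0},
  {"delta_pos": [0,0,0],"turn": -0.18,"claw": 0},
  {"delta_pos": [0,0,0],"turn": -0.18,"claw": 0},
  {"delta_pos": [0,0,0],"turn": -0.18,"claw": 0},
  {"delta_pos": [0,0,0],"turn": -0.18,"claw": 0},
  {"delta_pos": [0,0,0],"turn": -0.18,"claw": 0},
  {"delta_pos": [0,0,0],"turn": -0.18,"claw": 0},
  {"delta_pos": [0,0,0],"turn": -0.18,"claw": 0},
  {"delta_pos": [0,0,0],"turn": -0.103,"claw": 0},
  {"delta_pos": [0,0,0],"turn": 0,"claw": 0},
])

```text
time_s: 39.6
tcp_pos: [0.6154, 0.316, 0.1168]
ee_rot: [[-0.096, -0.995, -0.001], [-0.995, 0.096, -0.001], [0.001, 0.001, -1.0]]
wrist_force: [-0.1, 0.2, -1.2]
gripper_width: 0.276
gripper_force: 30.0
```

Request:
drive_tool([
  {"delta_pos": [0,0,40],"turn": 0,"claw": 0},
  {"delta_pos": [0,0,35],"turn": 0,"claw": 0},
  {"delta_pos": [0,0,5],"turn": 0,"claw": 0},
  {"delta_pos": [0,0,0],"turn": 0,"claw": 0},
  {"delta_pos": [0,0,0],"turn": 0,"claw": 0},
])

```text
time_s: 40.22
tcp_pos: [0.6167, 0.3186, 0.0391]
ee_rot: [[-0.093, -0.996, 0.003], [-0.996, 0.093, 0.002], [-0.002, -0.003, -1.0]]
wrist_force: [0.2, 1.1, -1.5]
gripper_width: 0.271
gripper_force: 30.0
```

Request:
drive_tool([
  {"delta_pos": [0,0,4],"turn": 0,"claw": 0},
  {"delta_pos": [0,0,2],"turn": 0,"claw": 0},
  {"delta_pos": [0,0,2],"turn": 0,"claw": 0},
  {"delta_pos": [0,0,1],"turn": 0,"claw": 0},
  {"delta_pos": [0,0,0],"turn": 0,"claw": 0},
])

```text
time_s: 40.85
tcp_pos: [0.6159, 0.319, 0.0293]
ee_rot: [[-0.092, -0.996, 0.002], [-0.996, 0.092, 0.002], [-0.002, -0.002, -1.0]]
wrist_force: [-2.0, 2.5, 5.2]
gripper_width: 0.274
gripper_force: 30.0
```

Request:
drive_tool([
  {"delta_pos": [0,0,-1],"turn": 0,"claw": 0.6},
  {"delta_pos": [0,0,0],"turn": 0,"claw": 0.6},
  {"delta_pos": [0,0,0],"turn": 0,"claw": 0.6},
  {"delta_pos": [0,0,0],"turn": 0,"claw": 0.6},
  {"delta_pos": [0,0,-40],"turn": 0,"claw": 0.6},
  {"delta_pos": [0,0,-60],"turn": 0,"claw": 0.6},
  {"delta_pos": [0,0,-60],"turn": 0,"claw": 0.6},
  {"delta_pos": [0,0,0],"turn": 0,"claw": 0.6},
  {"delta_pos": [0,0,0],"turn": 0,"claw": 0.6},
])

```text
time_s: 41.98
tcp_pos: [0.6149, 0.3177, 0.1886]
ee_rot: [[-0.093, -0.996, -0.001], [-0.996, 0.093, 0.0], [-0.0, 0.001, -1.0]]
wrist_force: [-0.9, 0.8, 0.5]
gripper_width: 0.601
gripper_force: 0.0
```

```bash
sed -i 's/abs(W\[...,0\]-tx)<110)&(abs(W\[...,1\]-ty)<60)&(V/abs(W[...,0]-tx)<110)\&(abs(W[...,1]-ty)<75)\&(V/' bar.py; python3 bar.py 3
```

```text
[0.6146 0.3174 0.1874]
handle [614.  314.8  29.1  21.2  84.6] 1013
bar [614.3 316.8 119.4  35.9  84.5] 4341
```

The straightedge is back on the pad at (614.3, 316.8), aligned. Next the left ejector.

Request:
drive_tool([
  {"delta_pos": [0,0,0],"turn": 0.18,"claw": 0},
  {"delta_pos": [0,0,0],"turn": 0.18,"claw": 0},
  {"delta_pos": [0,0,0],"turn": 0.18,"claw": 0},
  {"delta_pos": [0,0,0],"turn": 0.18,"claw": 0},
  {"delta_pos": [0,0,0],"turn": 0.18,"claw": 0},
  {"delta_pos": [0,0,0],"turn": 0.18,"claw": 0},
  {"delta_pos": [0,0,0],"turn": 0.18,"claw": 0},
  {"delta_pos": [0,0,0],"turn": 0.18,"claw": 0},
  {"delta_pos": [53,-60,0],"turn": 0.012,"claw": 0},
  {"delta_pos": [53,-60,0],"turn": 0,"claw": 0},
  {"delta_pos": [52,-60,0],"turn": 0,"claw": 0},
  {"delta_pos": [0,0,0],"turn": 0,"claw": 0},
])

```text
time_s: 43.52
tcp_pos: [0.4917, 0.1694, 0.187]
ee_rot: [[-1.0, -0.024, -0.006], [-0.024, 1.0, -0.003], [0.006, -0.003, -1.0]]
wrist_force: [0.8, 0.7, 0.9]
gripper_width: 0.002
gripper_force: 0.0
```

Request:
drive_tool([
  {"delta_pos": [0,0,50],"turn": 0,"claw": 0},
  {"delta_pos": [0,0,50],"turn": 0,"claw": 0},
  {"delta_pos": [0,0,55],"turn": 0,"claw": 0},
  {"delta_pos": [0,0,0],"turn": 0,"claw": 0},
  {"delta_pos": [0,0,0],"turn": 0,"claw": 0},
])

```text
time_s: 44.15
tcp_pos: [0.4973, 0.1742, 0.0349]
ee_rot: [[-1.0, -0.027, 0.001], [-0.027, 1.0, 0.0], [-0.001, 0.0, -1.0]]
wrist_force: [0.1, 1.0, 0.6]
gripper_width: 0.007
gripper_force: 0.0
```

Request:
drive_tool([
  {"delta_pos": [18,0,0],"turn": 0,"claw": 0},
  {"delta_pos": [18,0,0],"turn": 0,"claw": 0},
  {"delta_pos": [0,-20,0],"turn": 0,"claw": 0},
  {"delta_pos": [0,-20,2],"turn": 0,"claw": 0},
  {"delta_pos": [0,0,0],"turn": 0,"claw": 0},
  {"delta_pos": [0,0,0],"turn": 0,"claw": 0},
])

```text
time_s: 44.9
tcp_pos: [0.4619, 0.1322, 0.0323]
ee_rot: [[-1.0, -0.025, 0.001], [-0.025, 1.0, 0.001], [-0.001, 0.0, -1.0]]
wrist_force: [-0.5, -0.6, 0.2]
gripper_width: 0.007
gripper_force: 0.0
```

Request:
drive_tool([
  {"delta_pos": [-10,0,0],"turn": 0,"claw": 0},
  {"delta_pos": [-8,0,0],"turn": 0,"claw": 0},
  {"delta_pos": [-5,0,0],"turn": 0,"claw": 0},
  {"delta_pos": [-5,0,0],"turn": 0,"claw": 0},
  {"delta_pos": [-5,0,0],"turn": 0,"claw": 0},
  {"delta_pos": [-5,0,0],"turn": 0,"claw": 0},
  {"delta_pos": [-5,0,0],"turn": 0,"claw": 0},
  {"delta_pos": [-4,0,0],"turn": 0,"claw": 0},
  {"delta_pos": [-4,0,0],"turn": 0,"claw": 0},
  {"delta_pos": [0,0,0],"turn": 0,"claw": 0},
])

```text
time_s: 46.15
tcp_pos: [0.511, 0.1336, 0.0315]
ee_rot: [[-1.0, -0.025, -0.003], [-0.025, 1.0, -0.001], [0.003, -0.001, -1.0]]
wrist_force: [-5.5, 2.4, 1.2]
gripper_width: 0.008
gripper_force: 2.7
```

Request:
drive_tool([
  {"delta_pos": [-3,0,0],"turn": 0,"claw": 0},
  {"delta_pos": [-3,0,0],"turn": 0,"claw": 0},
  {"delta_pos": [-2,0,0],"turn": 0,"claw": 0},
  {"delta_pos": [0,0,0],"turn": 0,"claw": 0},
  {"delta_pos": [0,0,0],"turn": 0,"claw": 0},
])

```text
time_s: 46.78
tcp_pos: [0.5185, 0.1337, 0.0315]
ee_rot: [[-1.0, -0.026, -0.003], [-0.026, 1.0, -0.001], [0.003, -0.001, -1.0]]
wrist_force: [-6.6, 3.4, 1.4]
gripper_width: 0.004
gripper_force: 3.2
```

Request:
drive_tool([
  {"delta_pos": [-2,0,0],"turn": 0,"claw": 0},
  {"delta_pos": [-2,0,0],"turn": 0,"claw": 0},
  {"delta_pos": [-2,0,0],"turn": 0,"claw": 0},
  {"delta_pos": [0,0,0],"turn": 0,"claw": 0},
  {"delta_pos": [0,0,0],"turn": 0,"claw": 0},
])

```text
time_s: 47.4
tcp_pos: [0.5202, 0.133, 0.031]
ee_rot: [[-1.0, -0.025, -0.012], [-0.025, 1.0, -0.004], [0.012, -0.003, -1.0]]
wrist_force: [-16.5, 5.5, 7.8]
gripper_width: 0.004
gripper_force: 8.1
```

Request:
drive_tool([
  {"delta_pos": [12,0,0],"turn": 0,"claw": 0},
  {"delta_pos": [18,0,0],"turn": 0,"claw": 0},
  {"delta_pos": [20,0,0],"turn": 0,"claw": 0},
  {"delta_pos": [16,0,0],"turn": 0,"claw": 0},
  {"delta_pos": [3,-30,0],"turn": 0.014,"claw": 0},
  {"delta_pos": [3,-30,0],"turn": 0,"claw": 0},
  {"delta_pos": [2,-30,0],"turn": 0,"claw": 0},
  {"delta_pos": [2,-30,0],"turn": 0,"claw": 0},
  {"delta_pos": [0,-23,0],"turn": 0,"claw": 0},
  {"delta_pos": [0,0,0],"turn": 0,"claw": 0},
  {"delta_pos": [0,0,0],"turn": 0,"claw": 0},
])

```text
time_s: 48.78
tcp_pos: [0.4529, -0.0103, 0.0322]
ee_rot: [[-1.0, -0.012, 0.001], [-0.012, 1.0, 0.0], [-0.001, 0.0, -1.0]]
wrist_force: [0.1, -0.3, -0.7]
gripper_width: 0.005
gripper_force: 0.0
```

Request:
drive_tool([
  {"delta_pos": [-12,0,0],"turn": 0,"claw": 0},
  {"delta_pos": [-10,-1,0],"turn": 0,"claw": 0},
  {"delta_pos": [-5,0,0],"turn": 0,"claw": 0},
  {"delta_pos": [-5,0,0],"turn": 0,"claw": 0},
  {"delta_pos": [-5,0,0],"turn": 0,"claw": 0},
  {"delta_pos": [-5,0,0],"turn": 0,"claw": 0},
  {"delta_pos": [-5,0,0],"turn": 0,"claw": 0},
  {"delta_pos": [-5,0,0],"turn": 0,"claw": 0},
  {"delta_pos": [-5,0,0],"turn": 0,"claw": 0},
  {"delta_pos": [-3,0,0],"turn": 0,"claw": 0},
  {"delta_pos": [-2,0,0],"turn": 0,"claw": 0},
  {"delta_pos": [0,0,0],"turn": 0,"claw": 0},
])

```text
time_s: 50.28
tcp_pos: [0.5121, -0.011, 0.0314]
ee_rot: [[-1.0, -0.011, -0.005], [-0.011, 1.0, -0.0], [0.005, -0.0, -1.0]]
wrist_force: [-6.1, 4.1, 1.5]
gripper_width: 0.007
gripper_force: 3.2
```

Request:
drive_tool([
  {"delta_pos": [-2,0,0],"turn": 0,"claw": 0},
  {"delta_pos": [-2,0,0],"turn": 0,"claw": 0},
  {"delta_pos": [0,0,0],"turn": 0,"claw": 0},
  {"delta_pos": [0,0,0],"turn": 0,"claw": 0},
])

```text
time_s: 50.78
tcp_pos: [0.5152, -0.0112, 0.0313]
ee_rot: [[-1.0, -0.011, -0.006], [-0.011, 1.0, -0.001], [0.006, -0.001, -1.0]]
wrist_force: [-7.1, 4.4, 3.2]
gripper_width: 0.003
gripper_force: 4.0
```

Request:
drive_tool([
  {"delta_pos": [-2,0,0],"turn": 0,"claw": 0},
  {"delta_pos": [-1,0,0],"turn": 0,"claw": 0},
  {"delta_pos": [0,0,0],"turn": 0,"claw": 0},
  {"delta_pos": [0,0,0],"turn": 0,"claw": 0},
])

```text
time_s: 51.28
tcp_pos: [0.5152, -0.0116, 0.0309]
ee_rot: [[-1.0, -0.01, -0.012], [-0.01, 1.0, -0.002], [0.013, -0.001, -1.0]]
wrist_force: [-13.5, 5.0, 7.6]
gripper_width: 0.006
gripper_force: 6.7
```

Request:
drive_tool([
  {"delta_pos": [12,0,0],"turn": 0,"claw": 0},
  {"delta_pos": [18,0,0],"turn": 0,"claw": 0},
  {"delta_pos": [20,0,0],"turn": 0,"claw": 0},
  {"delta_pos": [14,0,0],"turn": 0,"claw": 0},
  {"delta_pos": [0,-30,0],"turn": 0,"claw": 0},
  {"delta_pos": [0,-30,0],"turn": 0,"claw": 0},
  {"delta_pos": [0,-30,0],"turn": 0,"claw": 0},
  {"delta_pos": [0,-30,0],"turn": 0,"claw": 0},
  {"delta_pos": [0,-21,0],"turn": 0,"claw": 0},
  {"delta_pos": [0,0,0],"turn": 0.077,"claw": 0},
  {"delta_pos": [0,0,0],"turn": 0,"claw": 0},
])

```text
time_s: 52.65
tcp_pos: [0.4599, -0.153, 0.0323]
ee_rot: [[-0.998, 0.065, 0.002], [0.065, 0.998, -0.0], [-0.002, -0.0, -1.0]]
wrist_force: [-0.3, 0.2, -0.1]
gripper_width: 0.002
gripper_force: 0.0
```

Request:
drive_tool([
  {"delta_pos": [-12,0,0],"turn": 0,"claw": 0},
  {"delta_pos": [-9,0,0],"turn": 0,"claw": 0},
  {"delta_pos": [-5,0,0],"turn": 0,"claw": 0},
  {"delta_pos": [-5,0,0],"turn": 0,"claw": 0},
  {"delta_pos": [-5,0,0],"turn": 0,"claw": 0},
  {"delta_pos": [-5,0,0],"turn": 0,"claw": 0},
  {"delta_pos": [-5,0,0],"turn": 0,"claw": 0},
  {"delta_pos": [-5,0,0],"turn": 0,"claw": 0},
  {"delta_pos": [-5,0,0],"turn": 0,"claw": 0},
  {"delta_pos": [-4,0,0],"turn": 0,"claw": 0},
  {"delta_pos": [-3,0,0],"turn": 0,"claw": 0},
  {"delta_pos": [0,0,0],"turn": 0,"claw": 0},
])

```text
time_s: 54.15
tcp_pos: [0.5199, -0.1565, 0.0315]
ee_rot: [[-0.998, 0.066, -0.004], [0.066, 0.998, 0.001], [0.004, 0.0, -1.0]]
wrist_force: [-6.6, 3.1, 3.0]
gripper_width: 0.002
gripper_force: 3.2
```

Request:
drive_tool([
  {"delta_pos": [-2,0,0],"turn": 0,"claw": 0},
  {"delta_pos": [-2,0,0],"turn": 0,"claw": 0},
  {"delta_pos": [0,0,0],"turn": 0,"claw": 0},
  {"delta_pos": [0,0,0],"turn": 0,"claw": 0},
])

```text
time_s: 54.65
tcp_pos: [0.5212, -0.1567, 0.0314]
ee_rot: [[-0.998, 0.066, -0.01], [0.066, 0.998, 0.001], [0.01, 0.0, -1.0]]
wrist_force: [-10.5, 3.8, 6.8]
gripper_width: 0.005
gripper_force: 5.5
```

Request:
drive_tool([
  {"delta_pos": [12,0,0],"turn": 0,"claw": 0},
  {"delta_pos": [20,0,0],"turn": 0,"claw": 0},
  {"delta_pos": [8,0,0],"turn": -0.065,"claw": 0},
  {"delta_pos": [0,0,-50],"turn": 0,"claw": 1},
  {"delta_pos": [0,0,-50],"turn": 0,"claw": 1},
  {"delta_pos": [0,0,-50],"turn": 0,"claw": 1},
  {"delta_pos": [0,0,-50],"turn": 0,"claw": 1},
  {"delta_pos": [0,0,-50],"turn": 0,"claw": 1},
  {"delta_pos": [-35,30,0],"turn": 0,"claw": 1},
  {"delta_pos": [-35,30,0],"turn": 0,"claw": 1},
  {"delta_pos": [-35,30,0],"turn": 0,"claw": 1},
  {"delta_pos": [0,0,0],"turn": 0,"claw": 1},
])

```text
time_s: 56.15
tcp_pos: [0.5941, -0.0625, 0.2814]
ee_rot: [[-1.0, -0.003, 0.003], [-0.003, 1.0, -0.0], [-0.003, -0.0, -1.0]]
wrist_force: [-0.3, -0.1, -0.5]
gripper_width: 0.944
gripper_force: 0.0
```

Request:
drive_tool([
  {"delta_pos": [0,0,0],"turn": 0,"claw": 1},
  {"delta_pos": [0,0,0],"turn": 0,"claw": 1},
  {"delta_pos": [0,0,0],"turn": 0,"claw": 1},
])

```text
time_s: 56.52
tcp_pos: [0.5905, -0.0651, 0.2825]
ee_rot: [[-1.0, 0.001, 0.001], [0.001, 1.0, 0.0], [-0.001, 0.0, -1.0]]
wrist_force: [-1.0, 0.1, -0.4]
gripper_width: 1.001
gripper_force: 0.0
```

```bash
cat > plates.py <<'E'
from h import *
import sys,pickle
c=cap("wrist"); save(c,sys.argv[1]); W=world(c)*1000; pickle.dump(c,open("last.pkl","wb"))
hsv=cv2.cvtColor(c["color"],cv2.COLOR_RGB2HSV); V=hsv[...,2].astype(int);S=hsv[...,1]
print(monitor.sense()["tcp_pos"].round(4), monitor.sense()["time_s"])
g=(S<40)&(V>135)&(W[...,2]>14)&(W[...,2]<42); g[300:]=0
for n,y in (("L",134),("M",-11),("R",-161)):
    m=g&(abs(W[...,1]-y)<45)&(W[...,0]>520)&(W[...,0]<700)
    try:
        r,k=seg(c,m.astype(np.uint8),(0,640,0,300),0.026); print(n,r,"xmax",np.nanpercentile(W[k][:,0],99.5).round(1))
    except Exception as e: print(n,"none")
E
python3 plates.py w7.png
```

```text
[ 0.5905 -0.065   0.2825] 56.575
L [623.2 137.9  90.8  51.6   1.5] xmax 667.0
M [617.6  -9.4  90.2  50.9   1.2] xmax 662.0
R [ 623.4 -163.5   90.5   51.4   -3. ] xmax 668.0
```

View pics/w7.png

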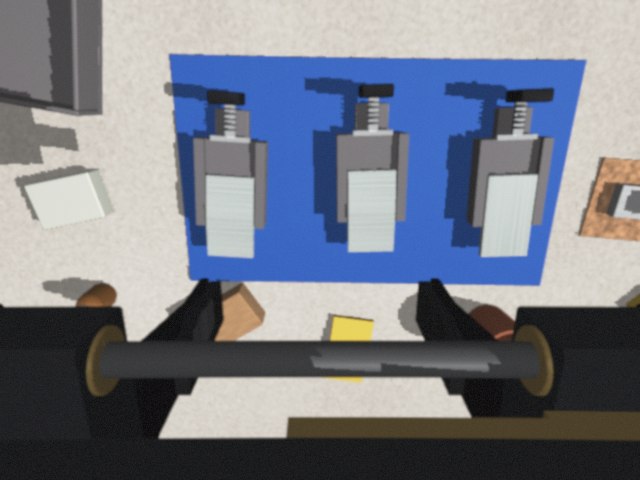

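All three plates now stick out of the open ends, centred at (231,216), (372,211) and (508,216). I grip the left plate across its protruding end.

Request:
drive_tool([
  {"delta_pos": [-15,51,0],"turn": 0,"claw": 1},
  {"delta_pos": [-15,51,0],"turn": 0,"claw": 1},
  {"delta_pos": [-16,51,0],"turn": 0,"claw": 1},
  {"delta_pos": [-16,51,0],"turn": 0,"claw": 1},
  {"delta_pos": [0,0,55],"turn": -0.026,"claw": 1},
  {"delta_pos": [0,0,55],"turn": 0,"claw": 1},
  {"delta_pos": [0,0,55],"turn": 0,"claw": 1},
  {"delta_pos": [0,0,50],"turn": 0,"claw": 1},
  {"delta_pos": [0,0,0],"turn": 0,"claw": 0.9},
  {"delta_pos": [0,0,0],"turn": 0,"claw": 0.9},
])

```text
time_s: 57.82
tcp_pos: [0.6546, 0.1398, 0.0694]
ee_rot: [[-1.0, -0.026, 0.004], [-0.026, 1.0, 0.001], [-0.004, 0.001, -1.0]]
wrist_force: [-0.3, -0.0, 0.5]
gripper_width: 0.914
gripper_force: 0.0
```

Request:
drive_tool([
  {"delta_pos": [0,-1,30],"turn": 0,"claw": 0.9},
  {"delta_pos": [0,0,25],"turn": 0,"claw": 0.9},
  {"delta_pos": [0,0,5],"turn": 0,"claw": 0.9},
  {"delta_pos": [0,0,0],"turn": 0,"claw": 0.9},
  {"delta_pos": [0,0,0],"turn": 0,"claw": 0},
  {"delta_pos": [0,0,0],"turn": 0,"claw": 0},
  {"delta_pos": [0,0,0],"turn": 0,"claw": 0},
  {"delta_pos": [0,0,0],"turn": 0,"claw": 0},
  {"delta_pos": [0,0,0],"turn": 0,"claw": 0},
  {"delta_pos": [0,0,0],"turn": 0,"claw": 0},
])

```text
time_s: 59.08
tcp_pos: [0.653, 0.1386, 0.0071]
ee_rot: [[-1.0, -0.026, 0.0], [-0.026, 1.0, -0.0], [-0.0, -0.0, -1.0]]
wrist_force: [-0.4, 0.1, 1.5]
gripper_width: 0.566
gripper_force: 30.0
```

Request:
drive_tool([
  {"delta_pos": [0,0,-20],"turn": 0,"claw": 0},
  {"delta_pos": [0,0,-40],"turn": 0,"claw": 0},
  {"delta_pos": [0,0,-45],"turn": 0,"claw": 0},
  {"delta_pos": [36,35,0],"turn": 0,"claw": 0},
  {"delta_pos": [36,35,0],"turn": 0,"claw": 0},
  {"delta_pos": [36,35,0],"turn": 0,"claw": 0},
  {"delta_pos": [36,36,0],"turn": 0,"claw": 0},
  {"delta_pos": [36,36,0],"turn": 0,"claw": 0},
  {"delta_pos": [37,36,0],"turn": -0.017,"claw": 0},
  {"delta_pos": [0,0,0],"turn": 0,"claw": 0},
  {"delta_pos": [0,0,0],"turn": 0,"claw": 0},
])

```text
time_s: 60.45
tcp_pos: [0.4303, 0.3458, 0.1117]
ee_rot: [[-0.999, -0.043, -0.0], [-0.043, 0.999, -0.0], [0.0, -0.0, -1.0]]
wrist_force: [0.5, 0.4, -1.1]
gripper_width: 0.569
gripper_force: 30.0
```

Request:
drive_tool([
  {"delta_pos": [0,0,50],"turn": 0,"claw": 0},
  {"delta_pos": [0,0,40],"turn": 0,"claw": 0},
  {"delta_pos": [0,0,11],"turn": 0,"claw": 0},
  {"delta_pos": [0,0,0],"turn": 0,"claw": 0},
  {"delta_pos": [0,0,0],"turn": 0,"claw": 0},
  {"delta_pos": [0,0,0],"turn": 0,"claw": 0.75},
  {"delta_pos": [0,0,0],"turn": 0,"claw": 0.75},
  {"delta_pos": [0,0,0],"turn": 0,"claw": 0.75},
  {"delta_pos": [0,0,0],"turn": 0,"claw": 0.75},
  {"delta_pos": [0,0,-40],"turn": 0,"claw": 0.75},
  {"delta_pos": [0,0,-60],"turn": 0,"claw": 0.75},
  {"delta_pos": [0,0,-40],"turn": 0,"claw": 1},
])

```text
time_s: 61.95
tcp_pos: [0.4309, 0.3465, 0.1537]
ee_rot: [[-0.999, -0.043, 0.002], [-0.043, 0.999, 0.002], [-0.002, 0.002, -1.0]]
wrist_force: [0.3, 0.5, -0.2]
gripper_width: 0.802
gripper_force: 0.0
```

```bash
python3 - <<'E'
from h import *
c=cap("wrist"); save(c,"w8.png"); W=world(c)*1000
hsv=cv2.cvtColor(c["color"],cv2.COLOR_RGB2HSV)
m=(hsv[...,2]>130)&(hsv[...,1]<40)&(abs(W[...,0]-400)<70)&(abs(W[...,1]-344)<60)
print(monitor.sense()["tcp_pos"],seg(c,m.astype(np.uint8),(0,640,0,320),.013)[0])
E
```

```text
[0.43312042 0.34853042 0.15912875] [401.9 344.8  92.1  51.8   2.6]
```

View pics/w8.png

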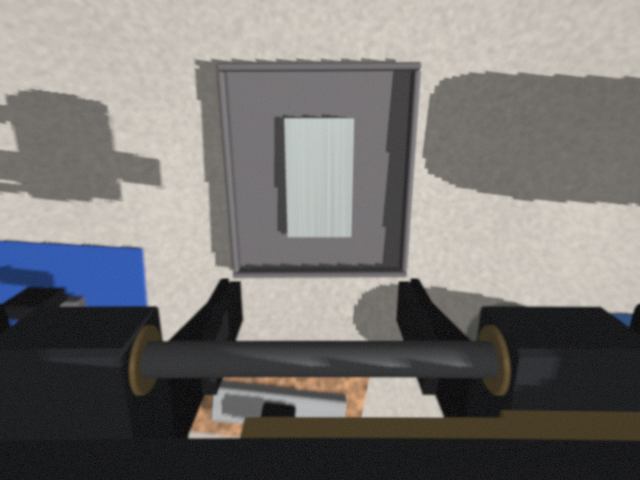

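The plate lies flat in the middle of the tray, at (319,178) in the picture. Next the middle plate.

Request:
drive_tool([
  {"delta_pos": [-28,-52,0],"turn": 0,"claw": 1},
  {"delta_pos": [-28,-52,0],"turn": 0,"claw": 1},
  {"delta_pos": [-28,-52,0],"turn": 0,"claw": 1},
  {"delta_pos": [-28,-52,0],"turn": 0,"claw": 1},
  {"delta_pos": [-29,-52,0],"turn": 0,"claw": 1},
  {"delta_pos": [-29,-53,0],"turn": 0,"claw": 1},
  {"delta_pos": [-29,-53,0],"turn": 0.022,"claw": 0.9},
  {"delta_pos": [0,0,50],"turn": 0,"claw": 0.9},
  {"delta_pos": [0,0,50],"turn": 0,"claw": 0.9},
  {"delta_pos": [0,0,0],"turn": 0,"claw": 0.9},
  {"delta_pos": [0,0,0],"turn": 0,"claw": 0.9},
])

```text
time_s: 63.38
tcp_pos: [0.6463, -0.011, 0.0527]
ee_rot: [[-1.0, -0.022, 0.003], [-0.022, 1.0, -0.0], [-0.003, -0.0, -1.0]]
wrist_force: [0.0, -0.1, -1.1]
gripper_width: 0.901
gripper_force: 0.0
```

Request:
drive_tool([
  {"delta_pos": [-1,2,25],"turn": 0,"claw": 0.9},
  {"delta_pos": [0,0,18],"turn": 0,"claw": 0.9},
  {"delta_pos": [0,0,2],"turn": 0,"claw": 0.9},
  {"delta_pos": [0,0,0],"turn": 0,"claw": 0.9},
  {"delta_pos": [0,0,0],"turn": 0,"claw": 0},
  {"delta_pos": [0,0,0],"turn": 0,"claw": 0},
  {"delta_pos": [0,0,0],"turn": 0,"claw": 0},
  {"delta_pos": [0,0,0],"turn": 0,"claw": 0},
  {"delta_pos": [0,0,0],"turn": 0,"claw": 0},
  {"delta_pos": [0,0,0],"turn": 0,"claw": 0},
])

```text
time_s: 64.62
tcp_pos: [0.646, -0.0092, 0.0061]
ee_rot: [[-1.0, -0.021, 0.0], [-0.021, 1.0, -0.0], [-0.0, -0.0, -1.0]]
wrist_force: [-0.7, -0.5, 0.7]
gripper_width: 0.572
gripper_force: 30.0
```

Request:
drive_tool([
  {"delta_pos": [0,0,-30],"turn": 0,"claw": 0},
  {"delta_pos": [0,0,-60],"turn": 0,"claw": 0},
  {"delta_pos": [0,0,-60],"turn": 0,"claw": 0},
  {"delta_pos": [28,-48,0],"turn": 0,"claw": 0},
  {"delta_pos": [28,-48,0],"turn": 0,"claw": 0},
  {"delta_pos": [28,-48,0],"turn": 0,"claw": 0},
  {"delta_pos": [28,-49,0],"turn": 0,"claw": 0},
  {"delta_pos": [28,-49,0],"turn": 0,"claw": 0},
  {"delta_pos": [28,-49,0],"turn": 0,"claw": 0},
  {"delta_pos": [28,-49,0],"turn": 0.095,"claw": 0},
  {"delta_pos": [0,0,0],"turn": 0.095,"claw": 0},
  {"delta_pos": [0,0,0],"turn": 0,"claw": 0},
])

```text
time_s: 66.12
tcp_pos: [0.4562, -0.3536, 0.1555]
ee_rot: [[-0.986, 0.169, -0.001], [0.169, 0.986, 0.001], [0.001, 0.0, -1.0]]
wrist_force: [0.5, 0.5, -0.7]
gripper_width: 0.568
gripper_force: 30.0
```

```bash
python3 - <<'E'
from h import *
import pickle
s=monitor.sense(); print(s["tcp_pos"],s["gripper_width"],np.round(s["joints"],0))
c=cap("wrist"); save(c,"w9.png"); pickle.dump(c,open("w9.pkl","wb"))
E
```

```text
[ 0.4562236  -0.35364808  0.15549906] 0.5676396954178432 [-22.  21. -12.  -0. -57. -78.]
```

View pics/w9.png

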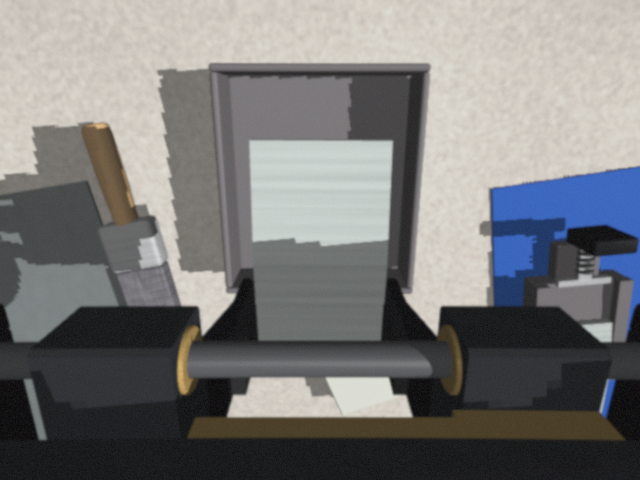

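The held plate (250–392, 140–340) sits parallel over the box, whose rim corners are at (211,68), (429,68), (410,292) and (230,292).

```bash
python3 - <<'E'
from h import *
import pickle
c=pickle.load(open("w9.pkl","rb"))
q=onplane(c,[[211,67],[429,67],[411,291],[229,291]],.045)*1000
print(q.round(1),q.mean(0).round(1), np.degrees(np.arctan2(*(q[3]-q[0])[::-1])),np.linalg.norm(q[3]-q[0]),np.linalg.norm(q[1]-q[0]))
E
```

```text
[[ 339.6 -403.8]
 [ 362.9 -268.4]
 [ 516.3 -295.1]
 [ 493.2 -429.7]] [ 428.  -349.3] -9.569621516837918 155.7102414763218 137.37164561815308
```

Request:
drive_tool([
  {"delta_pos": [0,0,55],"turn": 0,"claw": 0},
  {"delta_pos": [0,0,55],"turn": 0,"claw": 0},
  {"delta_pos": [0,0,35],"turn": 0,"claw": 0},
  {"delta_pos": [0,0,0],"turn": 0,"claw": 0},
  {"delta_pos": [0,0,0],"turn": 0,"claw": 0},
  {"delta_pos": [0,0,0],"turn": 0,"claw": 0.75},
  {"delta_pos": [0,0,0],"turn": 0,"claw": 0.75},
  {"delta_pos": [0,0,0],"turn": 0,"claw": 0.75},
  {"delta_pos": [0,0,0],"turn": 0,"claw": 0.75},
  {"delta_pos": [0,0,-40],"turn": 0,"claw": 0.75},
  {"delta_pos": [0,0,-60],"turn": 0,"claw": 0.75},
  {"delta_pos": [0,0,-50],"turn": 0,"claw": 1},
])

```text
time_s: 67.68
tcp_pos: [0.4571, -0.3534, 0.1632]
ee_rot: [[-0.986, 0.168, 0.001], [0.168, 0.986, -0.001], [-0.001, -0.001, -1.0]]
wrist_force: [0.8, -1.0, 0.2]
gripper_width: 0.8
gripper_force: 0.0
```

```bash
cat > boxp.py <<'E'
from h import *
c=cap("wrist"); W=world(c)*1000; save(c,"box_last.png")
hsv=cv2.cvtColor(c["color"],cv2.COLOR_RGB2HSV)
m=(hsv[...,2]>125)&(hsv[...,1]<40)&(abs(W[...,0]-428)<75)&(abs(W[...,1]+349)<65)&(W[...,2]<40)
r,k=seg(c,m.astype(np.uint8),(0,640,0,320),.014); print(monitor.sense()["tcp_pos"],r,"z",np.nanmedian(W[k][:,2]))
E
python3 boxp.py
```

```text
[ 0.46045264 -0.35577116  0.17092003] [ 430.6 -349.4   93.2   51.7   -9.7] z 14.498406848092532
```

Request:
drive_tool([
  {"delta_pos": [0,0,0],"turn": -0.108,"claw": 1},
  {"delta_pos": [-36,40,0],"turn": 0,"claw": 1},
  {"delta_pos": [-36,40,0],"turn": 0,"claw": 1},
  {"delta_pos": [-36,40,0],"turn": 0,"claw": 1},
  {"delta_pos": [-36,41,0],"turn": 0,"claw": 1},
  {"delta_pos": [-37,41,0],"turn": 0,"claw": 0.9},
  {"delta_pos": [0,0,55],"turn": 0,"claw": 0.9},
  {"delta_pos": [0,0,55],"turn": 0,"claw": 0.9},
  {"delta_pos": [0,0,0],"turn": 0,"claw": 0.9},
  {"delta_pos": [0,0,0],"turn": 0,"claw": 0.9},
])

```text
time_s: 68.97
tcp_pos: [0.6515, -0.1632, 0.053]
ee_rot: [[-0.998, 0.06, 0.003], [0.06, 0.998, -0.001], [-0.003, -0.001, -1.0]]
wrist_force: [0.1, -0.4, 1.2]
gripper_width: 0.902
gripper_force: 0.0
```

Request:
drive_tool([
  {"delta_pos": [-2,-2,25],"turn": 0,"claw": 0.9},
  {"delta_pos": [0,0,18],"turn": 0,"claw": 0.9},
  {"delta_pos": [0,0,2],"turn": 0,"claw": 0.9},
  {"delta_pos": [0,0,0],"turn": 0,"claw": 0.9},
  {"delta_pos": [0,0,0],"turn": 0,"claw": 0},
  {"delta_pos": [0,0,0],"turn": 0,"claw": 0},
  {"delta_pos": [0,0,0],"turn": 0,"claw": 0},
  {"delta_pos": [0,0,0],"turn": 0,"claw": 0},
  {"delta_pos": [0,0,0],"turn": 0,"claw": 0},
  {"delta_pos": [0,0,0],"turn": 0,"claw": 0},
])

```text
time_s: 70.22
tcp_pos: [0.652, -0.1647, 0.0061]
ee_rot: [[-0.998, 0.061, 0.0], [0.061, 0.998, -0.0], [-0.0, -0.0, -1.0]]
wrist_force: [-0.0, -0.6, 1.0]
gripper_width: 0.571
gripper_force: 30.0
```

Request:
drive_tool([
  {"delta_pos": [0,0,-30],"turn": 0,"claw": 0},
  {"delta_pos": [0,0,-60],"turn": 0,"claw": 0},
  {"delta_pos": [0,0,-60],"turn": 0,"claw": 0},
  {"delta_pos": [36,-40,0],"turn": 0,"claw": 0},
  {"delta_pos": [36,-40,0],"turn": 0,"claw": 0},
  {"delta_pos": [36,-40,0],"turn": 0,"claw": 0},
  {"delta_pos": [37,-40,0],"turn": 0,"claw": 0},
  {"delta_pos": [37,-41,0],"turn": 0,"claw": 0},
  {"delta_pos": [0,0,0],"turn": 0.108,"claw": 0},
  {"delta_pos": [0,0,0],"turn": 0,"claw": 0},
  {"delta_pos": [0,0,0],"turn": 0,"claw": 0},
])

```text
time_s: 71.6
tcp_pos: [0.4582, -0.354, 0.1557]
ee_rot: [[-0.986, 0.166, -0.0], [0.166, 0.986, 0.0], [0.0, 0.0, -1.0]]
wrist_force: [-0.8, 0.0, -0.0]
gripper_width: 0.569
gripper_force: 30.0
```

Request:
drive_tool([
  {"delta_pos": [0,0,55],"turn": 0,"claw": 0},
  {"delta_pos": [0,0,55],"turn": 0,"claw": 0},
  {"delta_pos": [0,0,30],"turn": 0,"claw": 0},
  {"delta_pos": [0,0,0],"turn": 0,"claw": 0},
  {"delta_pos": [0,0,0],"turn": 0,"claw": 0},
  {"delta_pos": [0,0,0],"turn": 0,"claw": 0.75},
  {"delta_pos": [0,0,0],"turn": 0,"claw": 0.75},
  {"delta_pos": [0,0,0],"turn": 0,"claw": 0.75},
  {"delta_pos": [0,0,0],"turn": 0,"claw": 0.75},
  {"delta_pos": [0,0,-40],"turn": 0,"claw": 0.75},
  {"delta_pos": [0,0,-60],"turn": 0,"claw": 0.75},
  {"delta_pos": [0,0,-50],"turn": 0,"claw": 1},
])

```text
time_s: 73.1
tcp_pos: [0.4581, -0.3545, 0.1682]
ee_rot: [[-0.986, 0.168, 0.001], [0.168, 0.986, -0.001], [-0.001, -0.001, -1.0]]
wrist_force: [1.5, -0.4, -0.5]
gripper_width: 0.8
gripper_force: 0.0
```

```bash
python3 boxp.py
```

```text
[ 0.4613274  -0.35681047  0.17593274] [ 434.2 -350.5   97.9   53.5  -11.1] z 25.227307403192093
```

View pics/box_last.png

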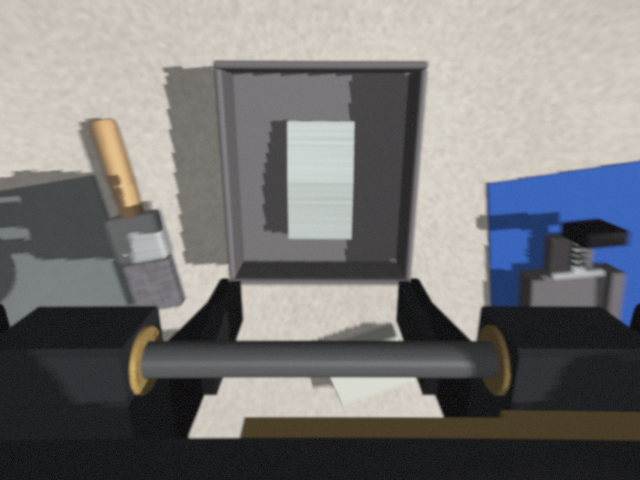

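Both rocking plates are stacked flat in the box at (321,180). I raise the arm and check the straightedge once more in case it has been knocked.

Request:
drive_tool([
  {"delta_pos": [0,0,-40],"turn": 0,"claw": 1},
  {"delta_pos": [0,0,-40],"turn": 0,"claw": 1},
  {"delta_pos": [0,0,0],"turn": 0,"claw": 1},
  {"delta_pos": [0,0,0],"turn": 0,"claw": 1},
  {"delta_pos": [0,0,0],"turn": 0,"claw": 1},
])

```text
time_s: 73.78
tcp_pos: [0.4573, -0.3539, 0.2444]
ee_rot: [[-0.986, 0.169, -0.003], [0.169, 0.986, 0.001], [0.003, 0.001, -1.0]]
wrist_force: [0.7, 0.1, 0.2]
gripper_width: 1.0
gripper_force: 0.0
```

```bash
python3 - <<'E'
from h import *
c=cap("top"); save(c,"top_end.png"); 
hsv=cv2.cvtColor(c["color"],cv2.COLOR_RGB2HSV); V=hsv[...,2].astype(int);S=hsv[...,1].astype(int);H=hsv[...,0]
m=((S>70)&(H<20)).astype(np.uint8); m=cv2.morphologyEx(m,cv2.MORPH_CLOSE,np.ones((25,25)))
print("pad",seg(c,m,(183,250,210,255),.003)[0]); print("bar",seg(c,((S<50)&(V>60)).astype(np.uint8),(194,240,219,246),.015)[0])
print("handle",seg(c,(V<45).astype(np.uint8),(194,240,219,246),.049)[0])
cv2.imwrite("pics/top_crop.png",cv2.resize(cv2.cvtColor(c["color"],cv2.COLOR_RGB2BGR)[150:340,160:500],None,fx=2.2,fy=2.2))
E
```

```text
pad [616.3 316.4 160.1  89.4  84.7]
bar [611.4 285.8  61.   34.4 -88.6]
handle [611.1 313.7  30.6  24.6 -88.6]
```

View pics/top_crop.png

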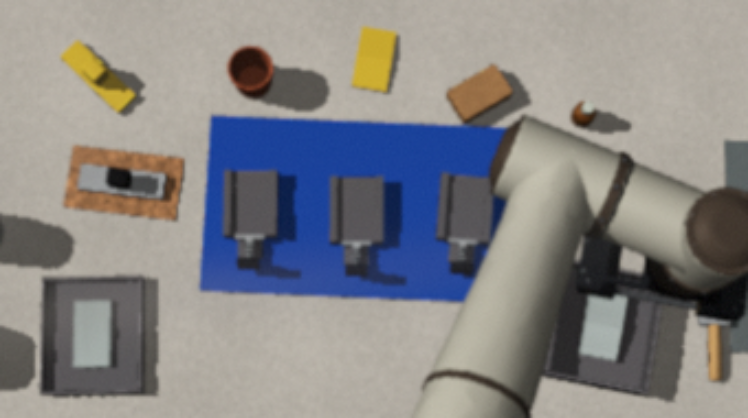

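The straightedge lies at (120,181) on its pad, the left plate is in the tray at (92,333), and the other two are in the box at (605,328). The nests are empty and the bystanders are in place, so I hand the job in.

```bash
python3 -c "
from station import ticket; print(ticket.finish_job())"
```

```text
the job is handed in; nothing more can be done
None
```

I tested all three plates and handed the job in at about 74 s: the left plate sat steady and lies in the low tray, and the middle and right plates rocked and lie stacked in the deep box. The straightedge is back on its cork pad; the hand-in returned no verdict.

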